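Pack the square kiln props into their crate

ROBOT

A 7-joint arm with a two-finger parallel gripper is mounted at the origin on a cart in front of the work surface, level with it; the furniture and walls round the work are solid. World frame = base frame: x ahead of the robot, y to its left, z up, the work surface at z = 0. Lengths are in m, angles in rad, forces in N, time in s.
With the tool pointing down it reaches from about 0.375 to 0.925 m from the base axis. Payload 3.1 kg.
Tool frame: the origin (TCP) lies on the centre line of the jaws, within the pads' length; the fingertips stand 25 mm ahead of it and the grasp point (between the pads) lies 6 mm ahead of it; z points along the fingers, y is the line along which they close (so a half turn about z gives the same grasp; the last joint's range is limited). The gripper opens to 85 mm and grips with 20 to 120 N. Pads are 22 mm wide; open, the fingers measure 114 mm over their backs; the gripper's body (76 mm by 85 mm) begins 54 mm behind the grasp point. The pads swing forward as they close: fully open they stand 13 mm farther back than shut.
Start: joints at [-0.098, 0.383, 0.044, 1.598, -0.018, 1.161, -0.05], TCP at [0.65, 0, 0.236] pointing down, gripper open.
Joint ranges: [-2.61, 2.61], [-0.41, 2.15], [-1.48, 1.57], [0, 2.5], [-1.57, 4.71], [0.05, 1.97], [-2.85, 2.85]. Speed limits (rad/s): [2.79, 2.79, 3.14, 3.14, 3.14, 3.14, 3.14].

INTERFACE

Orientations are given as a rotation vector (axis times angle).
In Python, from plant import bot gives the robot as it stands.
- The arm moves only by the tool drive_tool, never from a script. Its argument "increments" is a list of rows, each an object of numbers: "jaw": the opening, from 0 (shut) to 1 (fully open); "tx", "ty", "tz": the shift along the tool's x, y, z in m; "spin": the turn about the tool's z in degrees. In form: [{"jaw": .., "tx": .., "ty": .., "tz": .., "spin": ..}, ...]. A call has exactly 5 rows; each row shifts and turns the commanded pose from where the row before left it, along the tool's axes as they then stand; what a row does not reach is not made up. A row lasts 1/10 s, in which the tool goes at most 50 mm and 8.59 degrees, less where a joint would pass 70% of its speed; a pose out of reach is approached as far as the arm can. A call with a gripper value outside its range is refused whole. The fingers move at their own pace and stop on an object; "grip_force" is the grip in N (left out, the last holds). Time passes only in rows, so rows that do not move let the fingers close, or fill a call up. It gives the time, the measured TCP pose, the force, the opening and the grip force at its end, in the units of the state.
- bot.observe(): the state, without advancing time (a new reading comes with each control period).
- bot.snapshot(name): name is "scene" or "side" or "wrist"; returns a dict with "color" (384x512x3 uint8, blue, green, red), "camera_matrix" (3x3 intrinsics, pixels), "position" and "orientation" of the camera in the world; the wrist camera has in their place "tool_from_camera" (4x4, takes a point from camera to tool coordinates, whose origin is the TCP and whose axes are the flange's). Camera axes: x right, y up, looking along -z (the intrinsics and any distortion apply to the point x, -y, -z); pixel columns grow to the right and rows downward; lengths in m; the calibration is good to about 2 mm. The wrist camera is an equidistant fisheye: a pixel r from the principal point sees the ray r / f radians off the axis. A picture is of the moment at which its call begins: read the wrist's pose just before it. There is no depth.
- bot.hand_in(): hands the job in; it is judged then, once.
The state is a dict: "clock": time; "q": joint angles; "dq": joint speeds; "effort": joint torques, N m; "tcp_pos": TCP position; "tool_rot": TCP orientation; "force": force on the tool from outside, world axes, zero at the start; "wrist_torque": the same for the moment, N m; "finger_gap": finger opening in m; "gripper_force": force on a finger pad.
Only numpy, scipy, OpenCV 4.12 (cv2) and the standard library are available. Lean on these libraries where they do the work, as an engineer would, in place of code of your own. Each camera call takes 0.05 s, during which the arm holds its last target. There are 200 camera calls.

TASK

Pack the four square-cornered kiln props (the long bar, the oblong block and the two square posts) into the low wooden crate so that all four fit at once, each resting flat on the crate's floor, the same way up as it rests now. They only all fit if the bar lies along one long side; set each down gently rather than dropping it. The round prop, the three-cornered prop, the bud vase and the mug do not belong in the crate: leave them standing where they are.

Things in the scene. Friction and masses are not known exactly. Their poses are not given: they have to be found in the camera images.
- crate: open low wooden crate, fixed to the counter. Inside 190 mm along its x by 116 mm along its y, walls 9 mm thick, floor 8 mm thick, rim 30 mm above the counter. Origin under its centre at counter height, z up. It must hold the bar along one long side (its x) and the other three in a row along the other.
- bar: long square-cornered kiln prop lying on the counter, of plain cream fireclay, loose, 0.2 to 0.55 kg: 160 mm along its x, 44 mm along its y, 48 mm high. Origin at the centre of its underside, z up. Lower than the others, so fingers can pass above it once it is in the crate.
- block: oblong square-cornered kiln prop standing upright, of plain cream fireclay, loose, 0.2 to 0.55 kg, two dark core holes in its top: 62 mm along its x, 44 mm along its y, 85 mm high. Origin at the centre of its underside, z up.
- post_short: square kiln post standing upright, of plain cream fireclay, loose, 0.2 to 0.55 kg, one dark core hole in its top: 44 x 44 mm, 92 mm high. Origin at the centre of its underside, z up.
- post_tall: square kiln post standing upright, of plain cream fireclay, loose, 0.2 to 0.55 kg, one dark core hole in its top: 44 x 44 mm, 105 mm high. Origin at the centre of its underside, z up.
- round_prop: look-alike to leave alone: round tubular kiln prop, 48 mm across with a 22 mm bore, 95 mm high, standing loose, same fireclay. Origin at the centre of its underside.
- tri_prop: look-alike to leave alone: three-cornered kiln prop, corners 31 mm from its axis, 88 mm high, standing loose, same fireclay. Origin at the centre of its underside.
- bud_vase: to leave alone: small unglazed cream bud vase, 67 mm across, 66 mm high, open at the top, standing loose. Origin at the centre of its underside.
- mug: to leave alone: unglazed white mug with a handle, 88 x 123 mm, 92 mm high, standing loose at the right of the work. Origin at the centre of its underside.
Things that resemble listed ones, but are neither listed nor needed, are in the scene too. Leave any blue look-alike of the block alone.

How it is judged:
At the end, for the whole second after the job is handed in: Bar, block and both posts are at rest in the crate: origins within 85 mm (its x) and 48 mm (its y) of its centre, undersides on its floor (4 to 12 mm up), upright within 0.08 rad. Round and three-cornered prop, vase and mug stand (within 0.12 rad) less than 30 mm from their starts (x of bar in the frame of crate between -0.085 and 0.085 m and y of bar in the frame of crate between -0.048 and 0.048 m and z of bar in the frame of crate between 0.004 and 0.012 m and angle between each of bar, block, post_short, post_tall's own z axis and vertical below 0.08 rad and linear speed of each of bar, block, post_short, post_tall below 0.02 m/s and angular speed of each of bar, block, post_short, post_tall below 0.15 rad/s and x of block in the frame of crate between -0.085 and 0.085 m and y of block in the frame of crate between -0.048 and 0.048 m and z of block in the frame of crate between 0.004 and 0.012 m and x of post_short in the frame of crate between -0.085 and 0.085 m and y of post_short in the frame of crate between -0.048 and 0.048 m and z of post_short in the frame of crate between 0.004 and 0.012 m and x of post_tall in the frame of crate between -0.085 and 0.085 m and y of post_tall in the frame of crate between -0.048 and 0.048 m and z of post_tall in the frame of crate between 0.004 and 0.012 m and distance of each of round_prop, tri_prop, bud_vase, mug from where it was at the start of the episode below 0.03 m and angle between each of round_prop, tri_prop, bud_vase, mug's own z axis and vertical below 0.12 rad); the robot touches nothing.
It fails at once if the round prop, the three-cornered prop, the vase or the mug is pushed more than 30 mm or tipped over ((distance of round_prop from where it was at the start of the episode above 0.03 m or angle between round_prop's own z axis and vertical above 0.3 rad) or (distance of tri_prop from where it was at the start of the episode above 0.03 m or angle between tri_prop's own z axis and vertical above 0.3 rad) or (distance of bud_vase from where it was at the start of the episode above 0.03 m or angle between bud_vase's own z axis and vertical above 0.3 rad) or (distance of mug from where it was at the start of the episode above 0.03 m or angle between mug's own z axis and vertical above 0.3 rad)).
It fails at once if a prop is dropped or flung into the crate (faster than 0.75 m/s within 60 mm of its floor) ((linear speed of bar above 0.75 m/s and z of bar in the frame of crate below 0.06 m and x of bar in the frame of crate between -0.1 and 0.1 m and y of bar in the frame of crate between -0.065 and 0.065 m) or (linear speed of block above 0.75 m/s and z of block in the frame of crate below 0.06 m and x of block in the frame of crate between -0.1 and 0.1 m and y of block in the frame of crate between -0.065 and 0.065 m) or (linear speed of post_short above 0.75 m/s and z of post_short in the frame of crate below 0.06 m and x of post_short in the frame of crate between -0.1 and 0.1 m and y of post_short in the frame of crate between -0.065 and 0.065 m) or (linear speed of post_tall above 0.75 m/s and z of post_tall in the frame of crate below 0.06 m and x of post_tall in the frame of crate between -0.1 and 0.1 m and y of post_tall in the frame of crate between -0.065 and 0.065 m)).
It also fails if it takes over 106 s, if anything falls off the work surface, if the arm or the gripper's body presses on something with over 40 N, if the wrist force passes 120 N, or if a joint passes its speed limit or range.

## Working session

There is one attempt and no reset: what is moved stays moved. The work goes in short steps, Python scripts to look and compute and a tool call to move; the robot and the scene stay as the last step left them, time stands still between calls to the robot, and variables do not carry over. Pictures are saved under pics/ and viewed, at most 14 in all, crops included, and the job is handed in when it is done.

Besides the shell and the picture viewer there is one more tool, called as name(argument=value, ...), one argument or row to a line, values as JSON. drive_tool: Moves the arm, as the interface text tells. Its arguments: {"type":"object","properties":{"increments":{"type":"array"},"grip_force":{"type":"number"}},"required":["increments"]}

```bash
mkdir -p pics; ls; python3 - <<'E'
from plant import bot
import cv2,numpy as np,pickle
s=bot.observe();print(s)
d={}
for n in("scene","side","wrist"):
    d[n]=bot.snapshot(n);cv2.imwrite(f"pics/{n}0.png",d[n]["color"])
    print(n,{k:np.round(v,4).tolist() for k,v in d[n].items() if k!="color"})
d["s"]=s
pickle.dump(d,open("d0.pkl","wb"))
E
```

```text
pics
{'clock': 0.0, 'q': array([-0.09782724,  0.38384277,  0.04380182,  1.59960951, -0.01789618,
        1.16120478, -0.04989883]), 'dq': array([ 1.13533631e-04,  1.82582756e-04, -2.02475794e-04,  9.49754017e-04,
        6.49006631e-04,  6.02339062e-05, -8.95969164e-05]), 'effort': array([-8.41360106e-04, -4.33466363e+01,  1.02427706e+00, -2.49513745e+01,
        1.06121189e-02,  1.12996699e-02, -5.17373280e-06]), 'tcp_pos': array([6.49049440e-01, 3.00395307e-05, 2.34665171e-01]), 'tool_rot': array([-2.22001939, -2.22032782,  0.00311334]), 'force': array([ 0.21351796, -0.05060426, -0.28033964]), 'wrist_torque': array([-0.02367477, -0.06372503, -0.02179227]), 'gripper_force': 0.0, 'finger_gap': 0.08550440500902486}
scene {'camera_matrix': [[455.2393, 0.0, 255.4475], [0.0, 455.2393, 184.9413], [0.0, 0.0, 1.0]], 'position': [-0.0388, 0.8724, 0.8911], 'orientation': [0.3212, -1.0711, -2.3466]}
side {'camera_matrix': [[367.8707, 0.0, 248.7719], [0.0, 367.8707, 194.6575], [0.0, 0.0, 1.0]], 'position': [0.2062, -0.504, 0.6217], 'orientation': [0.8147, -0.2099, -0.4661]}
wrist {'camera_matrix': [[297.3186, 0.0, 258.4424], [0.0, 297.3186, 195.0685], [0.0, 0.0, 1.0]], 'tool_from_camera': [[0.0008, 0.9582, 0.2862, 0.0726], [1.0, -0.0008, -0.0001, 0.0015], [0.0001, 0.2862, -0.9582, -0.1374], [0.0, 0.0, 0.0, 1.0]]}
```

View pics/scene0.png

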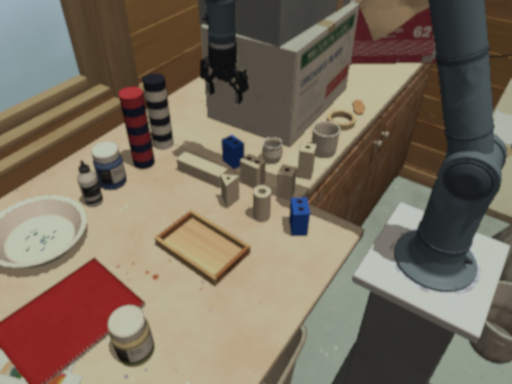

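View pics/wrist0.png

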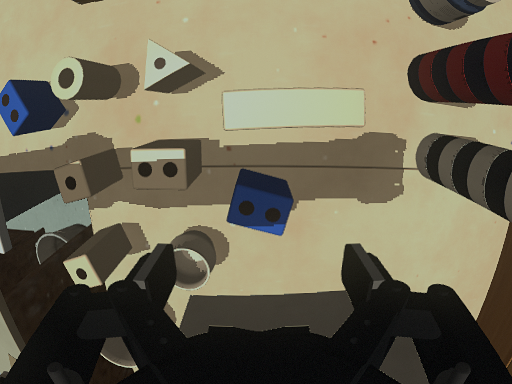

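View pics/side0.png

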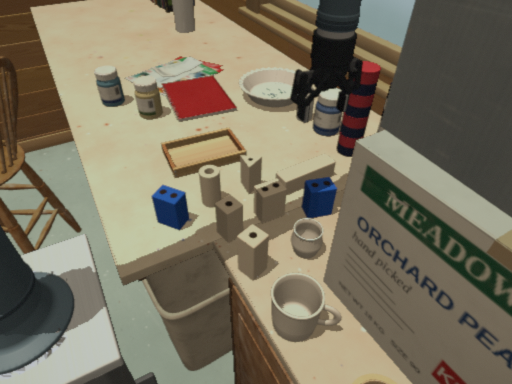

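Scene: the crate is at about (202,246) in the scene view and (203,150) in the side view. In the wrist view, the bar is at (293,108), the block at (160,165), the posts' core holes are at (70,183) and (82,273), and the blue look-alikes are at (260,205) and (25,105). I'll enlarge these for corner picking.

```bash
cat > h.py <<'E'
import numpy as np,cv2
from scipy.spatial.transform import Rotation as R
def ray(n,d,uv,s=None):
    K=np.array(d["camera_matrix"]);x=(uv[0]-K[0,2])/K[0,0];y=(uv[1]-K[1,2])/K[1,1]
    if n=="wrist":
        t=np.hypot(x,y);k=np.sin(t)/max(t,1e-9);c=np.array([x*k,-y*k,-np.cos(t)])
        T=np.array(d["tool_from_camera"]);Rt=R.from_rotvec(s["tool_rot"]).as_matrix()
        return Rt@T[:3,3]+s["tcp_pos"],Rt@T[:3,:3]@c
    return np.array(d["position"]),R.from_rotvec(d["orientation"]).as_matrix()@np.array([x,-y,-1.])
def onz(n,d,uv,z,s=None):
    o,r=ray(n,d,uv,s);return (o+r*(z-o[2])/r[2])[:2]
def proj(n,d,p):
    c=R.from_rotvec(d["orientation"]).as_matrix().T@(np.array(p)-d["position"]);K=np.array(d["camera_matrix"])
    return np.array([K[0,0]*c[0]/-c[2]+K[0,2],K[1,1]*-c[1]/-c[2]+K[1,2]])
E
python3 - <<'E'
import pickle,cv2
d=pickle.load(open("d0.pkl","rb"))
def c(n,x0,y0,x1,y1,f):
    cv2.imwrite(f"pics/{n}_c0.png",cv2.resize(d[n]["color"][y0:y1,x0:x1],None,fx=f,fy=f,interpolation=cv2.INTER_CUBIC))
c("scene",150,120,350,270,4);c("wrist",0,20,400,300,2);c("side",140,110,340,260,4)
E
```

```text
(no output)
```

View pics/scene_c0.png

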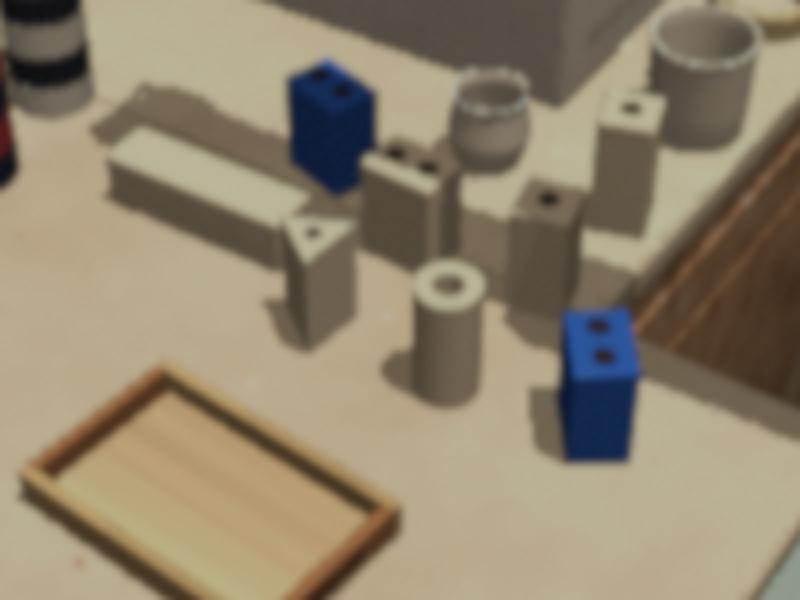

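View pics/wrist_c0.png

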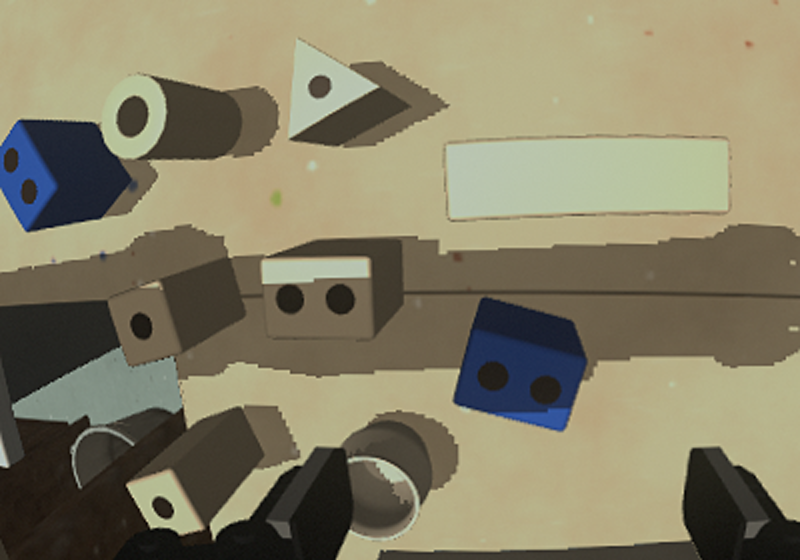

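View pics/side_c0.png

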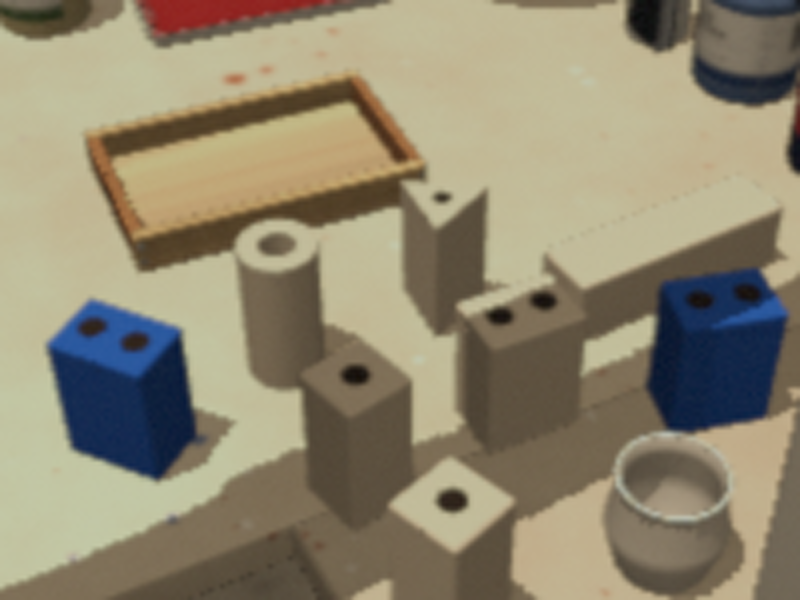

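```bash
cat > m.py <<'E'
import pickle,numpy as np
from h import *
d=pickle.load(open("d0.pkl","rb"));s=d["s"]
off={"scene":(150,120,4),"wrist":(0,20,2),"side":(140,110,4)}
def px(n,p):
    a,b,f=off[n];return ((p[0]+.5)/f-.5+a,(p[1]+.5)/f-.5+b)
def P(n,p,z): return onz(n,d[n],px(n,p),z,s)
def tri(obs):
    A=np.zeros((3,3));b=np.zeros(3)
    for n,p in obs:
        o,r=ray(n,d[n],px(n,p),s);r=r/np.linalg.norm(r);M=np.eye(3)-np.outer(r,r);A+=M;b+=M@o
    x=np.linalg.solve(A,b)
    e=[np.linalg.norm(np.cross(x-ray(n,d[n],px(n,p),s)[0],(lambda r:r/np.linalg.norm(r))(ray(n,d[n],px(n,p),s)[1]))) for n,p in obs]
    return x.round(4),np.round(e,4)
print("postA",tri([("scene",(548,199)),("wrist",(141,326)),("side",(355,375))]))
print("postB",tri([("scene",(631,108)),("wrist",(163,507)),("side",(452,500))]))
print("round",tri([("scene",(450,285)),("wrist",(132,117)),("side",(276,243))]))
print("tri",tri([("scene",(313,233)),("wrist",(319,87)),("side",(442,197))]))
print("block",tri([("scene",(412,160)),("wrist",(315,299)),("side",(522,308))]))
def corners(n,name,ps,z):
    q=np.array([P(n,p,z) for p in ps]);print(name,n,q.round(4).tolist(),"c",q.mean(0).round(4))
    e=np.roll(q,-1,0)-q;print("  len",np.linalg.norm(e,axis=1).round(4),"ang",np.degrees(np.arctan2(e[:,1],e[:,0])).round(1))
corners("wrist","bar",[(445,142),(729,137),(730,209),(449,220)],.048)
corners("scene","bar",[(108,155),(143,127),(306,190),(272,222)],.048)
corners("side","bar",[(545,252),(745,175),(781,210),(584,292)],.048)
corners("wrist","block",[(261,258),(371,257),(374,338),(264,338)],.085)
corners("wrist","A",[(108,299),(164,279),(179,348),(126,367)],.092)
corners("wrist","A105",[(108,299),(164,279),(179,348),(126,367)],.105)
corners("wrist","B",[(128,487),(179,468),(208,532),(160,552)],.105)
corners("wrist","B92",[(128,487),(179,468),(208,532),(160,552)],.092)
corners("side","crate",[(88,132),(352,75),(425,162),(140,238)],.030)
corners("side","A",[(302,379),(358,340),(411,379),(356,418)],.092)
corners("side","B",[(390,503),(450,458),(514,499),(455,548)],.105)
q=np.array([P("scene",p,.03) for p in[(22,470),(163,365),(400,512)]]);print("crate scene",q.round(4).tolist(),(q[0]+q[2])/2)
E
python3 m.py
```

```text
postA (array([0.4371, 0.0041, 0.0911]), array([0.0011, 0.0013, 0.0016]))
postB (array([ 0.4342, -0.1059,  0.1041]), array([0.0007, 0.0013, 0.0017]))
round (array([0.4433, 0.1205, 0.0937]), array([0.0002, 0.0016, 0.0016]))
tri (array([0.5531, 0.1227, 0.0873]), array([0.0009, 0.0013, 0.0013]))
block (array([0.5454, 0.015 , 0.0845]), array([0.0005, 0.0012, 0.0015]))
bar wrist [[0.6111, 0.0928], [0.7678, 0.1002], [0.7698, 0.0593], [0.6128, 0.05]] c [0.6904 0.0756]
  len [0.1569 0.0409 0.1572 0.0428] ang [   2.7  -87.2 -176.6   92.3]
bar scene [[0.765, 0.1007], [0.7664, 0.059], [0.6166, 0.0499], [0.6147, 0.0934]] c [0.6907 0.0757]
  len [0.0418 0.1501 0.0435 0.1505] ang [ -88.2 -176.5   92.5    2.8]
bar side [[0.6068, 0.0897], [0.7661, 0.0963], [0.7631, 0.0546], [0.6074, 0.0459]] c [0.6859 0.0716]
  len [0.1595 0.0418 0.156  0.0438] ang [   2.4  -94.1 -176.8   90.8]
block wrist [[0.5176, 0.0367], [0.5777, 0.0352], [0.577, -0.0065], [0.5149, -0.0063]] c [0.5468 0.0148]
  len [0.0601 0.0416 0.062  0.043 ] ang [ -1.4 -91.  179.8  86.5]
A wrist [[0.4157, 0.0194], [0.459, 0.0291], [0.4632, -0.
[... 534 characters left out ...]
, -0.1523]] c [ 0.4283 -0.1177]
  len [0.0499 0.046  0.0505 0.0505] ang [  20.9  -77.7 -154.   102.6]
crate side [[0.4054, 0.3765], [0.6028, 0.3556], [0.5983, 0.2318], [0.3961, 0.2445]] c [0.5006 0.3021]
  len [0.1985 0.1239 0.2026 0.1323] ang [ -6.  -92.1 176.4  86. ]
A side [[0.4096, 0.0142], [0.4486, 0.0275], [0.4595, -0.0126], [0.4218, -0.0247]] c [0.4348 0.0011]
  len [0.0412 0.0416 0.0396 0.0407] ang [  18.8  -74.7 -162.3  107.4]
B side [[0.4059, -0.0938], [0.4443, -0.082], [0.458, -0.1191], [0.4195, -0.1318]] c [ 0.4319 -0.1067]
  len [0.0402 0.0395 0.0406 0.0403] ang [  17.1  -69.7 -161.8  109.7]
crate scene [[0.6089, 0.3617], [0.597, 0.238], [0.3906, 0.2551]] [0.49975919 0.30840193]
```

```bash
python3 - <<'E'
import pickle
from h import *
d=pickle.load(open("d0.pkl","rb"))
for n,p in [("scene",(141,164)),("scene",(160,145)),("side",(352,152)),("scene",(290,138)),("scene",(208,118)),("scene",(110,185))]: print(n,p,onz(n,d[n],p,0.0))
print(onz("scene",d["scene"],(130,95),.2),onz("scene",d["scene"],(130,95),.15),"mug",onz("side",d["side"],(298,288),.092),"vase",onz("scene",d["scene"],(272,144),.066))
E
```

```text
scene (141, 164) [0.88363554 0.14184126]
scene (160, 145) [0.90436614 0.0333833 ]
side (352, 152) [0.88361383 0.11625729]
scene (290, 138) [ 0.57017153 -0.24515846]
scene (208, 118) [ 0.87607651 -0.18505415]
scene (110, 185) [0.8875084  0.26633246]
[0.94074118 0.0856227 ] [1.01160919 0.02870181] mug [ 0.44739978 -0.23581894] vase [ 0.55439069 -0.10344372]
```

drive_tool(
  increments=[
    {"jaw": 1, "tx": 0.025, "ty": 0.013, "tz": 0, "spin": -8.5},
    {"spin": -8.5, "jaw": 1, "tx": 0.0, "ty": 0.0, "tz": 0},
    {"spin": -8.5, "jaw": 1, "tx": 0, "ty": 0, "tz": 0},
    {"spin": -8.5, "jaw": 1, "tx": 0, "ty": 0, "tz": 0},
    {"spin": -8.5, "jaw": 1, "tx": 0, "ty": 0, "tz": 0},
  ],
)

```text
clock: 0.65
tcp_pos: [0.6626, 0.025, 0.2354]
tool_rot: [-1.256, -2.879, 0.001]
force: [-0.6, -0.1, -0.8]
finger_gap: 0.0856
gripper_force: 0.0
```

drive_tool(
  increments=[
    {"spin": -8.5, "jaw": 1, "tx": 0, "ty": 0, "tz": 0},
    {"spin": -8.5, "jaw": 1, "tx": 0.0, "ty": 0.0, "tz": 0},
    {"spin": -8.5, "jaw": 1, "tx": 0, "ty": 0, "tz": 0},
    {"spin": -8.5, "jaw": 1, "tx": 0, "ty": 0, "tz": 0},
    {"spin": -8.5, "jaw": 1, "tx": 0, "ty": 0, "tz": 0},
  ],
)

```text
clock: 1.15
tcp_pos: [0.6626, 0.0249, 0.2354]
tool_rot: [-0.127, -3.138, 0.0]
force: [0.2, -0.1, 0.6]
finger_gap: 0.0856
gripper_force: 0.0
```

drive_tool(
  increments=[
    {"spin": -7.9, "jaw": 1, "tx": 0, "ty": 0, "tz": 0},
    {"spin": 0, "jaw": 1, "tx": 0.0, "ty": 0.0, "tz": 0},
    {"spin": 0, "jaw": 1, "tx": 0, "ty": 0, "tz": 0},
    {"spin": 0, "jaw": 1, "tx": 0, "ty": 0, "tz": 0},
    {"spin": 0, "jaw": 1, "tx": 0, "ty": 0, "tz": 0},
  ],
)

```text
clock: 1.65
tcp_pos: [0.6629, 0.025, 0.236]
tool_rot: [0.078, -3.14, 0.0]
force: [-0.7, 0.3, -0.2]
finger_gap: 0.0854
gripper_force: 0.0
```

```bash
cat >> h.py <<'E'
def go(x,y,z,yaw=None):
    # yaw: world angle (deg) of tool x; prints total shift in present tool axes, and spin (do spin after shift)
    from plant import bot
    s=bot.observe();M=R.from_rotvec(s["tool_rot"]).as_matrix();t=M.T@(np.array([x,y,z])-s["tcp_pos"])
    a=np.degrees(np.arctan2(M[1,0],M[0,0]));sp=0 if yaw is None else -((yaw-a+180)%360-180)
    print("shift",t.round(4),"spin",round(sp,1),"yaw now",round(a,2),"tilt",np.round(M[:2,2],4),"clock",s["clock"])
E
```

drive_tool(
  increments=[
    {"jaw": 1, "tx": -0.015, "ty": 0.025, "tz": 0.02, "spin": 0},
    {"spin": 0, "jaw": 1, "tx": -0.015, "ty": 0.024, "tz": 0.02},
    {"spin": 0, "jaw": 1, "tx": 0, "ty": 0, "tz": 0.02},
    {"spin": 0, "jaw": 1, "tx": 0, "ty": 0, "tz": 0.01},
    {"spin": 0, "jaw": 1, "tx": 0, "ty": 0, "tz": 0},
  ],
)

```text
clock: 2.15
tcp_pos: [0.6889, 0.0743, 0.1636]
tool_rot: [0.078, -3.136, 0.002]
force: [0.2, -0.6, -0.2]
finger_gap: 0.0852
gripper_force: 0.0
```

```bash
python3 - <<'E'
from plant import bot
import pickle
from h import *
s=bot.observe();w=bot.snapshot("wrist");pickle.dump((s,w),open("d1.pkl","wb"));cv2.imwrite("pics/w1.png",w["color"]);print(s["tcp_pos"])
go(.6905,.0755,.166,182.9)
E
```

```text
[0.6889142  0.07425944 0.16364786]
shift [-0.0006  0.0015 -0.0007] spin -0.1 yaw now -177.2 tilt [-0.0018 -0.0013] clock 2.2
```

View pics/w1.png

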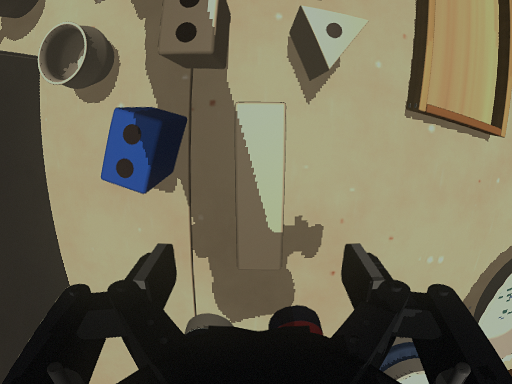

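The bar spans columns 236–286 and rows 102–269, and the jaw tips at columns 172 and 345 straddle it.

```bash
python3 - <<'E'
import pickle
from h import *
s,w=pickle.load(open("d1.pkl","rb"))
q=np.array([onz("wrist",w,p,.048,s) for p in[(236,101.5),(286,102.5),(283,270),(236.5,269)]]);print(q.round(4),q.mean(0))
e=np.roll(q,-1,0)-q;print(np.linalg.norm(e,axis=1).round(4),np.degrees(np.arctan2(e[:,1],e[:,0])).round(1))
go(.6905,.0765,.0545,182.9)
E
```

```text
[[0.6117 0.0511]
 [0.6104 0.0931]
 [0.7681 0.102 ]
 [0.7692 0.0563]] [0.68986706 0.07563733]
[0.042  0.158  0.0457 0.1576] [  91.8    3.2  -88.6 -178.1]
shift [-0.0009  0.0026  0.1108] spin -0.1 yaw now -177.2 tilt [-0.0018 -0.0013] clock 2.2
```

drive_tool(
  increments=[
    {"jaw": 1, "tx": -0.001, "ty": 0.0015, "tz": 0.035, "spin": 0},
    {"spin": 0, "jaw": 1, "tx": 0, "ty": 0, "tz": 0.035},
    {"spin": 0, "jaw": 1, "tx": 0, "ty": 0, "tz": 0.03},
    {"spin": 0, "jaw": 1, "tx": 0, "ty": 0, "tz": 0.016},
    {"spin": 0, "jaw": 1, "tx": 0, "ty": 0, "tz": 0},
  ],
)

```text
clock: 2.7
tcp_pos: [0.6899, 0.0756, 0.0482]
tool_rot: [0.077, -3.137, 0.002]
force: [-0.9, -0.2, 0.1]
finger_gap: 0.0854
gripper_force: 0.0
```

drive_tool(
  increments=[
    {"jaw": 0.3, "tx": 0, "ty": 0, "tz": 0, "spin": 0},
    {"spin": 0, "jaw": 0.3, "tx": 0, "ty": 0, "tz": 0},
    {"spin": 0, "jaw": 0.3, "tx": 0, "ty": 0, "tz": 0},
    {"spin": 0, "jaw": 0.3, "tx": 0, "ty": 0, "tz": 0},
    {"spin": 0, "jaw": 0.3, "tx": 0, "ty": 0, "tz": 0},
  ],
  grip_force=60,
)

```text
clock: 3.2
tcp_pos: [0.6935, 0.0772, 0.0529]
tool_rot: [-0.079, 3.136, 0.0]
force: [-0.3, -0.5, 6.6]
finger_gap: 0.0259
gripper_force: 3.0
```

drive_tool(
  increments=[
    {"jaw": 0.3, "tx": 0, "ty": 0, "tz": 0, "spin": 0},
    {"spin": 0, "jaw": 0.3, "tx": 0, "ty": 0, "tz": 0},
    {"spin": 0, "jaw": 0.3, "tx": 0, "ty": 0, "tz": 0},
    {"spin": 0, "jaw": 0.3, "tx": 0, "ty": 0, "tz": 0},
    {"spin": 0, "jaw": 0.3, "tx": 0, "ty": 0, "tz": 0},
  ],
)

```text
clock: 3.7
tcp_pos: [0.6935, 0.0772, 0.0529]
tool_rot: [-0.079, 3.136, 0.0]
force: [-0.8, -0.4, 5.6]
finger_gap: 0.0252
gripper_force: 3.0
```

```bash
python3 - <<'E'
from plant import bot
import cv2,numpy as np
a=bot.snapshot("side")["color"][90:210,230:400];b=bot.snapshot("wrist")["color"]
a=cv2.resize(a,(512,361),interpolation=cv2.INTER_CUBIC)
b=cv2.resize(b[80:384,80:420],(286,256))
c=np.zeros((361,798,3),np.uint8);c[:,:512]=a;c[:256,512:]=b
cv2.imwrite("pics/g1.png",c)
E
```

```text
(no output)
```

View pics/g1.png

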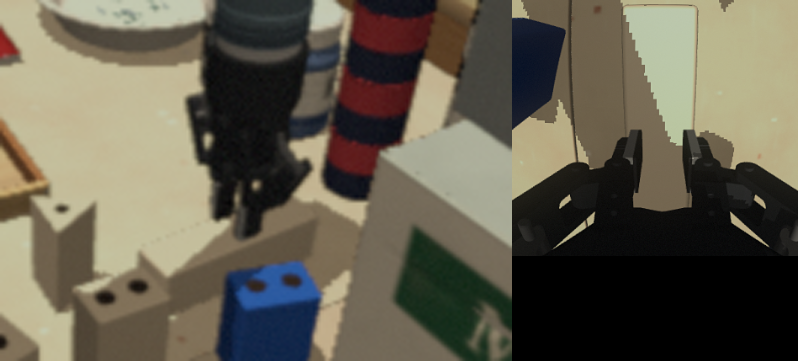

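The fingers closed on top of the bar: in the left panel the tips are at (240,225), and the bar edges extend outside the pads. I'll work out where the tips really are relative to the TCP.

```bash
python3 - <<'E'
import pickle
from h import *
s,w=pickle.load(open("d1.pkl","rb"))
s0={"tcp_pos":np.zeros(3),"tool_rot":np.zeros(3)}
for g,ps in[(.0427,[(174,246),(344,246)]),(.0126,[(232,235),(286,235)])]:
  for p in ps:
    o,r=ray("wrist",w,p,s0);y=np.sign(r[1])*g;k=(y-o[1])/r[1];print(p,(o+k*r).round(4))
from plant import bot
print(bot.observe()["effort"].round(2))
E
```

```text
(174, 246) [ 0.0056 -0.0427 -0.0067]
(344, 246) [ 0.0058  0.0427 -0.0071]
(232, 235) [ 0.0141 -0.0126 -0.0108]
(286, 235) [ 0.0142  0.0126 -0.011 ]
[ -0.21 -47.62  -2.69 -19.22  -0.05  -0.22  -0.  ]
```

drive_tool(
  increments=[
    {"jaw": 0.3, "tx": 0, "ty": 0, "tz": -0.02, "spin": 0},
    {"spin": 0, "jaw": 0.3, "tx": 0, "ty": 0, "tz": -0.02},
    {"spin": 0, "jaw": 1, "tx": 0, "ty": 0, "tz": -0.01},
    {"spin": 0, "jaw": 1, "tx": 0, "ty": 0, "tz": 0},
    {"spin": 0, "jaw": 1, "tx": 0, "ty": 0, "tz": 0},
  ],
)

```text
clock: 4.3
tcp_pos: [0.6911, 0.077, 0.0998]
tool_rot: [0.08, -3.14, 0.0]
force: [-0.2, 0.3, 0.3]
finger_gap: 0.0686
gripper_force: 0.0
```

```bash
python3 - <<'E'
from plant import bot
import cv2,numpy as np,pickle
from h import *
s=bot.observe();w=bot.snapshot("wrist");S=bot.snapshot("side")["color"][90:210,230:400];pickle.dump((s,w),open("d2.pkl","wb"))
print(s["tcp_pos"],s["finger_gap"])
c=np.zeros((384,800,3),np.uint8);c[:,:512]=w["color"];c[:203,512:]=cv2.resize(S,(288,203),interpolation=cv2.INTER_CUBIC)
cv2.imwrite("pics/g2.png",c);go(.69,.0757,.04,182.8)
E
```

```text
[0.69114677 0.07696421 0.09981658] 0.0685783040113535
shift [ 0.0002 -0.0011  0.0586] spin 0.1 yaw now -177.09 tilt [-0.0025 -0.0004] clock 4.4
```

View pics/g2.png

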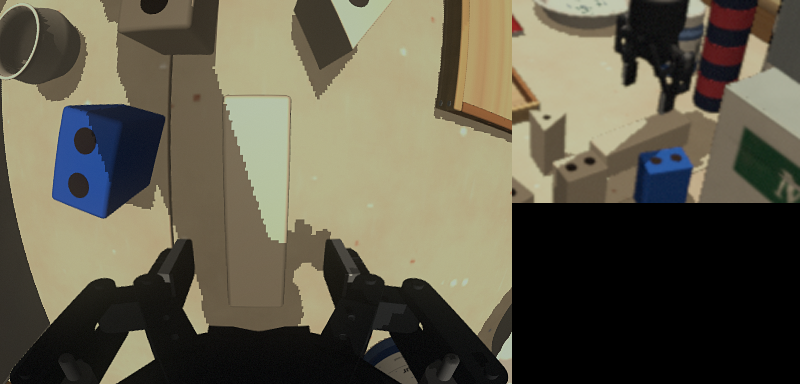

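The calibration and the contact both say the tips really sit about 20 mm further back than I assumed: about level with the TCP at a 44 mm gap. I'll go 20 mm deeper. In this view the bar's corners are at (224,95), (291,96), (283,306) and (229,305).

```bash
python3 - <<'E'
import pickle
from h import *
s,w=pickle.load(open("d2.pkl","rb"))
q=np.array([onz("wrist",w,p,.048,s) for p in[(223.5,95),(291,95.5),(283.5,307),(228,306)]]);print(q.round(4),q.mean(0))
e=np.roll(q,-1,0)-q;print(np.linalg.norm(e,axis=1).round(4),np.degrees(np.arctan2(e[:,1],e[:,0])).round(1))
go(*q.mean(0),.026)
E
```

```text
[[0.612  0.0507]
 [0.6101 0.093 ]
 [0.7678 0.1006]
 [0.7691 0.0566]] [0.68974076 0.07520454]
[0.0424 0.1578 0.044  0.1573] [  92.5    2.7  -88.2 -177.8]
shift [ 0.0005 -0.0016  0.0726] spin 0 yaw now -177.09 tilt [-0.0025 -0.0004] clock 4.4
```

drive_tool(
  increments=[
    {"jaw": 1, "tx": 0.0, "ty": -0.0015, "tz": 0.025, "spin": 0},
    {"spin": 0, "jaw": 1, "tx": 0, "ty": 0, "tz": 0.025},
    {"spin": 0, "jaw": 1, "tx": 0, "ty": 0, "tz": 0.022},
    {"spin": 0, "jaw": 1, "tx": 0, "ty": 0, "tz": 0},
    {"spin": 0, "jaw": 0.8, "tx": 0, "ty": 0, "tz": 0},
  ],
)

```text
clock: 4.9
tcp_pos: [0.6905, 0.0754, 0.0268]
tool_rot: [0.08, -3.138, 0.0]
force: [-0.2, -0.5, 0.9]
finger_gap: 0.0732
gripper_force: 0.0
```

drive_tool(
  increments=[
    {"jaw": 0.3, "tx": 0, "ty": 0, "tz": 0, "spin": 0},
    {"spin": 0, "jaw": 0.3, "tx": 0, "ty": 0, "tz": 0},
    {"spin": 0, "jaw": 0.3, "tx": 0, "ty": 0, "tz": 0},
    {"spin": 0, "jaw": 0.3, "tx": 0, "ty": 0, "tz": 0},
    {"spin": 0, "jaw": 0.3, "tx": 0, "ty": 0, "tz": 0},
  ],
  grip_force=60,
)

```text
clock: 5.4
tcp_pos: [0.6933, 0.0754, 0.0302]
tool_rot: [-0.079, 3.137, 0.0]
force: [0.5, -1.1, 6.2]
finger_gap: 0.0431
gripper_force: 65.6
```

drive_tool(
  increments=[
    {"jaw": 0.3, "tx": 0, "ty": 0, "tz": -0.02, "spin": 0},
    {"spin": 0, "jaw": 0.3, "tx": 0, "ty": 0, "tz": -0.03},
    {"spin": 0, "jaw": 0.3, "tx": 0, "ty": 0, "tz": -0.035},
    {"spin": 0, "jaw": 0.3, "tx": 0, "ty": 0, "tz": -0.035},
    {"spin": 0, "jaw": 0.3, "tx": 0, "ty": 0, "tz": -0.03},
  ],
)

```text
clock: 5.9
tcp_pos: [0.69, 0.0756, 0.1776]
tool_rot: [0.08, -3.137, -0.0]
force: [0.7, -0.3, -4.9]
finger_gap: 0.0428
gripper_force: 64.4
```

drive_tool(
  increments=[
    {"jaw": 0.3, "tx": 0.03, "ty": 0, "tz": 0, "spin": 2.5},
    {"spin": 2.5, "jaw": 0.3, "tx": 0.03, "ty": 0, "tz": 0},
    {"spin": 2.4, "jaw": 0.3, "tx": 0.03, "ty": 0.01, "tz": 0},
    {"spin": 0, "jaw": 0.3, "tx": 0, "ty": 0.01, "tz": 0},
    {"spin": 0, "jaw": 0.3, "tx": 0, "ty": 0, "tz": 0},
  ],
)

```text
clock: 6.4
tcp_pos: [0.6001, 0.0976, 0.1763]
tool_rot: [-0.116, -3.136, -0.002]
force: [0.6, 1.1, -4.5]
finger_gap: 0.0426
gripper_force: 64.4
```

```bash
python3 - <<'E'
from plant import bot
import pickle
from h import *
s=bot.observe();w=bot.snapshot("wrist");pickle.dump((s,w),open("d3.pkl","wb"));print(s["finger_gap"])
cv2.imwrite("pics/w3.png",cv2.resize(w["color"],(798,598),interpolation=cv2.INTER_CUBIC));go(.5,.306,.15,175.3)
E
```

```text
0.042632952949045275
shift [0.1173 0.2015 0.0272] spin 0.4 yaw now 175.67 tilt [-0.0014  0.0004] clock 6.45
```

View pics/w3.png

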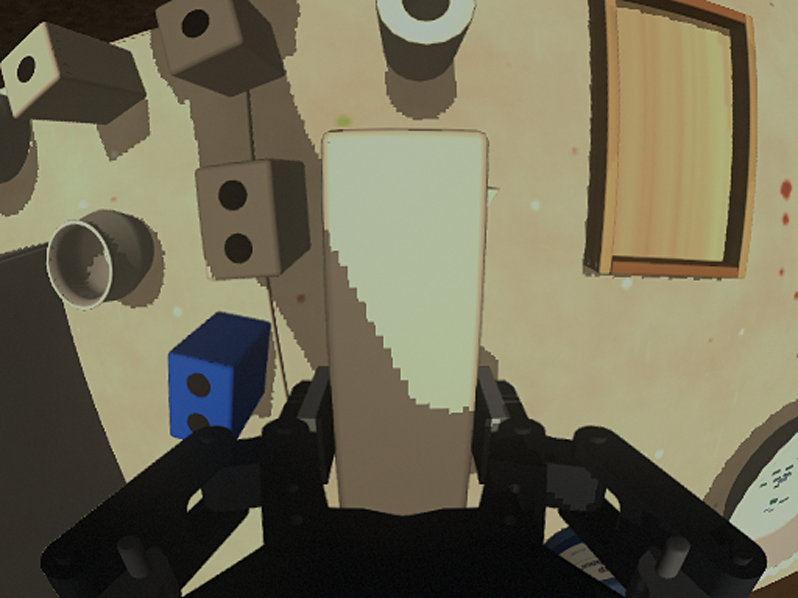

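The bar is held level. The crate rim's outer corners are near (610,263), (744,265) and (752,17) in the enlarged picture.

```bash
python3 - <<'E'
import pickle
from h import *
s,w=pickle.load(open("d3.pkl","rb"));f=798/512
P=lambda p,z:onz("wrist",w,((p[0]+.5)/f-.5,(p[1]+.5)/f-.5),z,s)
for p in[(610,263),(744,265),(752,17),(617,2)]: print(p,P(p,.03).round(4))
for p in[(590,272),(609,275),(742,278)]: print("base",p,P(p,.0).round(4))
for p in[(726,262),(732,25)]: print("floor",p,P(p,.008).round(4))
b=np.array([P(p,s["tcp_pos"][2]+.0185) for p in[(324,131),(487,133)]]);print("bar end",b,np.degrees(np.arctan2(*(b[1]-b[0])[::-1])))
E
```

```text
(610, 263) [0.5944 0.2368]
(744, 265) [0.6009 0.3594]
(752, 17) [0.406  0.3772]
(617, 2) [0.4162 0.2526]
base (590, 272) [0.6072 0.2346]
base (609, 275) [0.6104 0.2505]
base (742, 278) [0.6197 0.3855]
floor (726, 262) [0.6032 0.3579]
floor (732, 25) [0.4087 0.3728]
bar end [[0.51719771 0.08345165]
 [0.52070043 0.12480487]] 85.15845933790827
```

```bash
python3 - <<'E'
import pickle
from h import *
s,w=pickle.load(open("d3.pkl","rb"));f=798/512
P=lambda p,z:onz("wrist",w,((p[0]+.5)/f-.5,(p[1]+.5)/f-.5),z,s)
q=[P(p,.03) for p in[(606,274),(742,278),(752,17)]]
print(np.round(q,4),np.linalg.norm(q[1]-q[0]),np.linalg.norm(q[1]-q[2]),(q[0]+q[2])/2)
for a,b in((0,1),(2,1)): print(np.degrees(np.arctan2(*(q[b]-q[a])[::-1])))
# hull of crate pixels via wood-dark edges: zoom crop
c=w["color"][0:190,370:495];cv2.imwrite("pics/w3c.png",cv2.resize(c,None,fx=3.15,fy=3.15,interpolation=cv2.INTER_CUBIC))
E
```

```text
[[0.6018 0.234 ]
 [0.6111 0.3585]
 [0.406  0.3772]] 0.12483482573620026 0.20597256645213471 [0.50390755 0.30559472]
85.7485471494913
-5.199483535495976
```

View pics/w3c.png

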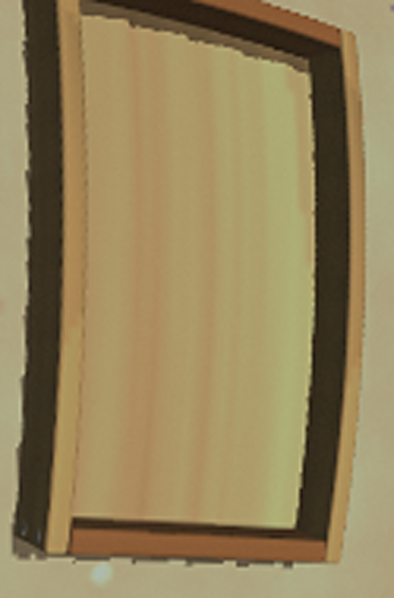

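Clear now: the rim's outer corners in the crop are (47,553), (338,562) and (356,33), and the inner ones are (72,530), (327,541) and (343,42).

```bash
python3 - <<'E'
import pickle
from h import *
s,w=pickle.load(open("d3.pkl","rb"));f=3.15
P=lambda p,z:onz("wrist",w,((p[0]+.5)/f-.5+370,(p[1]+.5)/f-.5),z,s)
for z,Q in((.03,[(47,553),(338,562),(356,33)]),(.03,[(72,530),(327,541),(343,42)])):
  q=[P(p,z) for p in Q]
  print(np.round(q,4),np.linalg.norm(q[1]-q[0]),np.linalg.norm(q[1]-q[2]),(q[0]+q[2])/2)
  for a,b in((0,1),(2,1)): print(np.degrees(np.arctan2(*(q[b]-q[a])[::-1])))
go(.503,.307,.15,175)
E
```

```text
[[0.6011 0.2292]
 [0.611  0.3604]
 [0.405  0.378 ]] 0.1315275936929476 0.20678743599786675 [0.50307756 0.30361663]
85.68361357279383
-4.895950181336272
[[0.5938 0.2383]
 [0.6025 0.3532]
 [0.4105 0.3698]] 0.11516829132528254 0.19278109280167494 [0.50214614 0.30405647]
85.64973720926794
-4.936731321195998
shift [0.1144 0.2027 0.0272] spin 0.7 yaw now 175.67 tilt [-0.0014  0.0004] clock 6.45
```

drive_tool(
  increments=[
    {"jaw": 0.3, "tx": 0.01, "ty": 0.03, "tz": 0, "spin": 0},
    {"spin": 0, "jaw": 0.3, "tx": 0.03, "ty": 0.045, "tz": 0},
    {"spin": 0, "jaw": 0.3, "tx": 0.03, "ty": 0.045, "tz": 0},
    {"spin": 0, "jaw": 0.3, "tx": 0.02, "ty": 0.045, "tz": 0},
    {"spin": 0, "jaw": 0.3, "tx": 0.0126, "ty": 0.04, "tz": 0},
  ],
)

```text
clock: 6.95
tcp_pos: [0.5197, 0.3024, 0.1779]
tool_rot: [-0.122, -3.139, -0.001]
force: [1.0, -0.2, -5.1]
finger_gap: 0.0424
gripper_force: 64.4
```

drive_tool(
  increments=[
    {"jaw": 0.3, "tx": 0.01, "ty": 0.0269, "tz": 0, "spin": 0.5},
    {"spin": 0, "jaw": 0.3, "tx": 0, "ty": 0, "tz": 0.03},
    {"spin": 0, "jaw": 0.3, "tx": 0, "ty": 0, "tz": 0.035},
    {"spin": 0, "jaw": 0.3, "tx": 0, "ty": 0, "tz": 0.0},
    {"spin": 0, "jaw": 0.3, "tx": 0, "ty": 0, "tz": 0},
  ],
)

```text
clock: 7.45
tcp_pos: [0.5131, 0.3264, 0.1121]
tool_rot: [-0.139, -3.137, 0.003]
force: [1.0, -0.2, -4.5]
finger_gap: 0.0423
gripper_force: 64.3
```

```bash
python3 - <<'E'
from plant import bot
import pickle
from h import *
go(.5053,.3374,.039,175.2)
s=bot.observe();w=bot.snapshot("wrist");pickle.dump((s,w),open("d4.pkl","wb"))
a=cv2.resize(w["color"][:,120:420],(470,600),interpolation=cv2.INTER_CUBIC)
cv2.imwrite("pics/w4.png",a)
E
```

```text
shift [0.0086 0.0104 0.0731] spin -0.3 yaw now 174.91 tilt [-0.002  -0.0017] clock 7.45
```

View pics/w4.png

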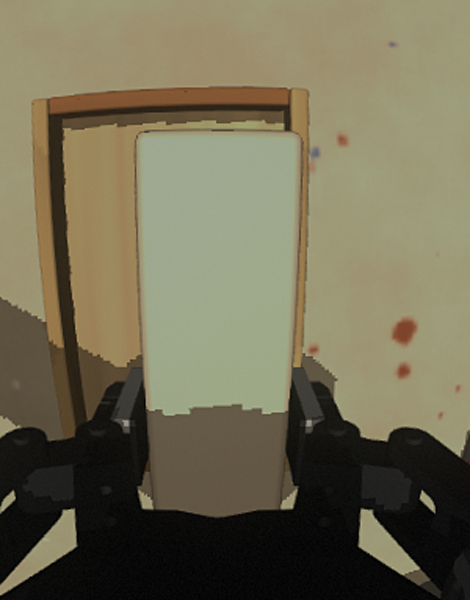

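```bash
python3 - <<'E'
import pickle
from h import *
s,w=pickle.load(open("d4.pkl","rb"))
P=lambda p,z:onz("wrist",w,(p[0]/1.5667+120,p[1]/1.5625),z,s)
c=np.array([.5025,.3045]);a=np.radians(-4.8);E=np.array([[np.cos(a),np.sin(a)],[-np.sin(a),np.cos(a)]])
for p in[(33,98),(308,89),(49,112),(291,104)]: print((E@(P(p,.03)-c)).round(4))
t=s["tcp_pos"][2]
for p in[(136,133),(300,133)]: print("bar",(E@(P(p,t+.018)-c)).round(4))
E
```

```text
[-0.1028 -0.0665]
[-0.1026  0.0656]
[-0.0948 -0.058 ]
[-0.0948  0.0575]
bar [-0.0727  0.0025]
bar [-0.0725  0.0442]
```

drive_tool(
  increments=[
    {"jaw": 0.3, "tx": 0.008, "ty": 0.01, "tz": 0, "spin": 0},
    {"spin": 0, "jaw": 0.3, "tx": 0, "ty": 0, "tz": 0.02},
    {"spin": 0, "jaw": 0.3, "tx": 0, "ty": 0, "tz": 0.025},
    {"spin": 0, "jaw": 0.3, "tx": 0, "ty": 0, "tz": 0.015},
    {"spin": 0, "jaw": 0.3, "tx": 0, "ty": 0, "tz": 0},
  ],
)

```text
clock: 8.0
tcp_pos: [0.5062, 0.3395, 0.0586]
tool_rot: [0.139, 3.138, -0.002]
force: [-7.1, -6.8, 17.1]
finger_gap: 0.0428
gripper_force: 69.4
```

drive_tool(
  increments=[
    {"jaw": 0.3, "tx": 0, "ty": 0, "tz": 0.005, "spin": 0},
    {"spin": 0, "jaw": 0.3, "tx": 0, "ty": 0, "tz": 0.003},
    {"spin": 0, "jaw": 0.3, "tx": 0, "ty": 0, "tz": 0.003},
    {"spin": 0, "jaw": 0.3, "tx": 0, "ty": 0, "tz": 0},
    {"spin": 0, "jaw": 0.3, "tx": 0, "ty": 0, "tz": 0},
  ],
)

```text
clock: 8.5
tcp_pos: [0.5064, 0.3396, 0.0581]
tool_rot: [0.139, 3.137, -0.007]
force: [-24.3, -20.1, 67.5]
finger_gap: 0.0429
gripper_force: 76.7
```

drive_tool(
  increments=[
    {"jaw": 0.3, "tx": 0, "ty": 0, "tz": -0.015, "spin": 0},
    {"spin": 0, "jaw": 0.3, "tx": 0, "ty": 0, "tz": -0.015},
    {"spin": 0, "jaw": 0.3, "tx": 0, "ty": -0.006, "tz": 0},
    {"spin": 0, "jaw": 0.3, "tx": 0, "ty": 0, "tz": 0},
    {"spin": 0, "jaw": 0.3, "tx": 0, "ty": 0, "tz": 0},
  ],
)

```text
clock: 9.0
tcp_pos: [0.5041, 0.331, 0.0701]
tool_rot: [-0.138, -3.136, 0.004]
force: [-0.7, -0.2, -4.7]
finger_gap: 0.0428
gripper_force: 66.8
```

```bash
python3 - <<'E'
from plant import bot
import pickle
from h import *
go(.5053,.3355,.039,175.2)
s=bot.observe();w=bot.snapshot("wrist");pickle.dump((s,w),open("d5.pkl","wb"))
a=cv2.resize(w["color"][:,120:420],(470,600),interpolation=cv2.INTER_CUBIC)
cv2.imwrite("pics/w5.png",a)
E
```

```text
shift [-0.0009  0.0047  0.0311] spin -0.3 yaw now 174.95 tilt [-0.003  -0.0022] clock 9.0
```

View pics/w5.png

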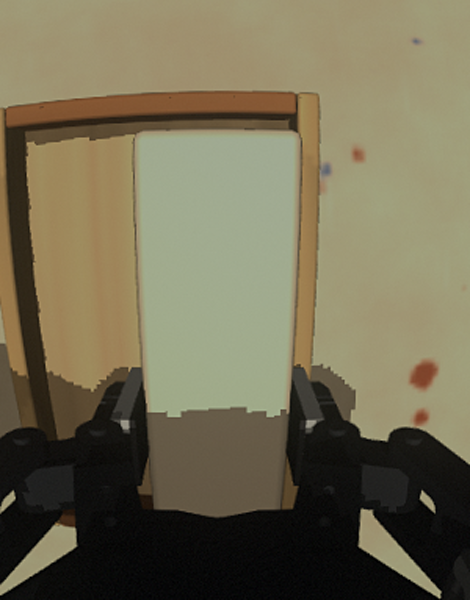

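drive_tool(
  increments=[
    {"jaw": 0.3, "tx": 0, "ty": 0.001, "tz": 0.01, "spin": 0},
    {"spin": 0, "jaw": 0.3, "tx": 0, "ty": 0, "tz": 0.01},
    {"spin": 0, "jaw": 0.3, "tx": 0, "ty": 0, "tz": 0.005},
    {"spin": 0, "jaw": 0.3, "tx": 0, "ty": 0, "tz": 0.0},
    {"spin": 0, "jaw": 0.3, "tx": 0, "ty": 0, "tz": 0},
  ],
)

```text
clock: 9.55
tcp_pos: [0.5048, 0.3334, 0.0465]
tool_rot: [-0.137, -3.138, 0.001]
force: [0.7, -0.3, -4.0]
finger_gap: 0.043
gripper_force: 66.7
```

Past the rim level with no contact. I'll continue down in small steps.

drive_tool(
  increments=[
    {"jaw": 0.3, "tx": 0, "ty": 0, "tz": 0.003, "spin": 0},
    {"spin": 0, "jaw": 0.3, "tx": 0, "ty": 0, "tz": 0.002},
    {"spin": 0, "jaw": 0.3, "tx": 0, "ty": 0, "tz": 0.002},
    {"spin": 0, "jaw": 0.3, "tx": 0, "ty": 0, "tz": 0.001},
    {"spin": 0, "jaw": 0.3, "tx": 0, "ty": 0, "tz": 0},
  ],
)

```text
clock: 10.05
tcp_pos: [0.505, 0.3333, 0.0389]
tool_rot: [-0.137, -3.138, 0.0]
force: [0.3, 0.1, -5.7]
finger_gap: 0.0427
gripper_force: 66.7
```

drive_tool(
  increments=[
    {"jaw": 0.3, "tx": 0, "ty": 0, "tz": 0.001, "spin": 0},
    {"spin": 0, "jaw": 0.3, "tx": 0, "ty": 0, "tz": 0.001},
    {"spin": 0, "jaw": 0.3, "tx": 0, "ty": 0, "tz": 0.001},
    {"spin": 0, "jaw": 0.3, "tx": 0, "ty": 0, "tz": 0.0},
    {"spin": 0, "jaw": 0.3, "tx": 0, "ty": 0, "tz": 0},
  ],
)

```text
clock: 10.55
tcp_pos: [0.505, 0.3336, 0.0379]
tool_rot: [0.137, 3.139, -0.001]
force: [-4.3, -1.9, 7.6]
finger_gap: 0.0431
gripper_force: 67.8
```

drive_tool(
  increments=[
    {"jaw": 0.6, "tx": 0, "ty": 0, "tz": 0, "spin": 0},
    {"spin": 0, "jaw": 0.8, "tx": 0, "ty": 0, "tz": 0},
    {"spin": 0, "jaw": 1, "tx": 0, "ty": 0, "tz": 0},
    {"spin": 0, "jaw": 1, "tx": 0, "ty": 0, "tz": -0.01},
    {"spin": 0, "jaw": 1, "tx": 0, "ty": 0, "tz": -0.03},
  ],
)

```text
clock: 11.05
tcp_pos: [0.5028, 0.3316, 0.0738]
tool_rot: [-0.137, -3.133, 0.006]
force: [0.4, 0.5, 1.0]
finger_gap: 0.0857
gripper_force: 0.0
```

drive_tool(
  increments=[
    {"jaw": 1, "tx": 0, "ty": 0, "tz": -0.04, "spin": 0},
    {"spin": 0, "jaw": 1, "tx": 0, "ty": 0, "tz": -0.05},
    {"spin": 0, "jaw": 1, "tx": 0, "ty": 0, "tz": -0.04},
    {"spin": 0, "jaw": 1, "tx": 0, "ty": 0, "tz": 0.0},
    {"spin": 0, "jaw": 1, "tx": 0, "ty": 0, "tz": 0},
  ],
)

```text
clock: 11.55
tcp_pos: [0.506, 0.3342, 0.2084]
tool_rot: [0.137, 3.135, 0.004]
force: [-0.4, 0.3, -0.2]
finger_gap: 0.0852
gripper_force: 0.0
```

```bash
python3 - <<'E'
from plant import bot
import pickle
from h import *
s,w=pickle.load(open("d3.pkl","rb"));f=798/512
q=np.array([onz("wrist",w,((p[0]+.5)/f-.5,(p[1]+.5)/f-.5),.085,s) for p in[(196,169),(275,160),(281,273),(207,277)]])
print(q.round(4),q.mean(0));e=np.roll(q,-1,0)-q;print(np.linalg.norm(e,axis=1).round(4),np.degrees(np.arctan2(e[:,1],e[:,0])).round(1))
print([onz("wrist",w,((p[0]+.5)/f-.5,(p[1]+.5)/f-.5),z,s) for p,z in[((195,23),.092),((26,68),.105),((231,194),.085),((238,248),.085)]])
go(.546,.0148,.19,180)
s=bot.observe();w=bot.snapshot("wrist");pickle.dump((s,w),open("d6.pkl","wb"))
cv2.imwrite("pics/w6.png",w["color"])
E
```

```text
[[ 0.5157 -0.0042]
 [ 0.5173  0.0397]
 [ 0.5753  0.0361]
 [ 0.5737 -0.0063]] [0.54551282 0.01633787]
[0.044  0.0581 0.0425 0.0581] [ 87.8  -3.6 -92.1 177.9]
[array([0.4382021 , 0.00341577]), array([ 0.4347635 , -0.10616379]), array([0.53152707, 0.01424645]), array([0.55996987, 0.01435452])]
shift [-0.0676 -0.3147  0.0179] spin -5.0 yaw now 175.0 tilt [0.0036 0.0022] clock 11.55
```

View pics/w6.png

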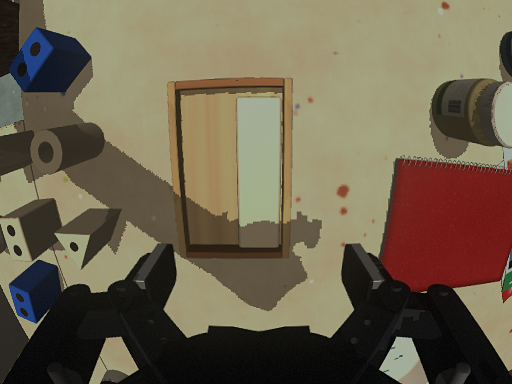

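The bar lies in the crate on its +y side (columns 237–282, rows 97–247). The picture budget is now spent, so I'll use numbers only. Next is the block.

drive_tool(
  increments=[
    {"jaw": 1, "tx": -0.007, "ty": -0.04, "tz": 0, "spin": 0},
    {"spin": 0, "jaw": 1, "tx": -0.01, "ty": -0.045, "tz": 0},
    {"spin": 0, "jaw": 1, "tx": -0.01, "ty": -0.045, "tz": 0},
    {"spin": 0, "jaw": 1, "tx": -0.01, "ty": -0.045, "tz": 0.0},
    {"spin": 0, "jaw": 1, "tx": -0.01, "ty": -0.045, "tz": 0},
  ],
)

```text
clock: 12.1
tcp_pos: [0.531, 0.1078, 0.2037]
tool_rot: [-0.136, -3.134, 0.002]
force: [1.0, -0.6, -0.0]
finger_gap: 0.0852
gripper_force: 0.0
```

drive_tool(
  increments=[
    {"jaw": 1, "tx": -0.01, "ty": -0.045, "tz": 0, "spin": 0},
    {"spin": 0, "jaw": 1, "tx": -0.01, "ty": -0.04, "tz": 0.018},
    {"spin": -5, "jaw": 1, "tx": 0, "ty": 0, "tz": 0},
    {"spin": 0, "jaw": 1, "tx": 0, "ty": 0, "tz": 0.0},
    {"spin": 0, "jaw": 1, "tx": 0, "ty": 0, "tz": 0},
  ],
)

```text
clock: 12.6
tcp_pos: [0.5442, 0.0247, 0.1867]
tool_rot: [-0.001, -3.139, -0.001]
force: [0.1, 0.3, 0.2]
finger_gap: 0.0859
gripper_force: 0.0
```

```bash
cat >> h.py <<'E'
CR=np.array([.5025,.3045]);_a=np.radians(-4.8)
EC=np.array([[np.cos(_a),np.sin(_a)],[-np.sin(_a),np.cos(_a)]])
def incrate(x,y): return CR+EC.T@np.array([x,y])
def blobs(w,lo,hi,amin):
    m=cv2.inRange(w["color"],lo,hi);n,l,st,ce=cv2.connectedComponentsWithStats(m)
    return [(ce[i].round(1).tolist(),int(st[i,4]),st[i,:4].tolist()) for i in range(1,n) if st[i,4]>=amin]
E
python3 - <<'E'
from plant import bot
import pickle
from h import *
s6,w6=pickle.load(open("d6.pkl","rb"))
for p in[(237,100),(281,98),(239,246),(281,246)]: print("bar in crate",(EC@(onz("wrist",w6,p,.056,s6)-CR)).round(4))
s=bot.observe();w=bot.snapshot("wrist");pickle.dump((s,w),open("d7.pkl","wb"))
print(s["tcp_pos"])
for c,a,b in blobs(w,(0,0,0),(45,45,45),60): 
  if a<900: print(c,a,b,onz("wrist",w,c,.085,s).round(4))
go(.546,.0148,.057,180)
E
```

```text
bar in crate [-0.0786  0.0099]
bar in crate [-0.0804  0.0521]
bar in crate [0.0744 0.0089]
bar in crate [0.0747 0.0545]
[0.54417901 0.02474344 0.1866895 ]
[225.9, 7.9] 360 [210, 0, 27, 18] [ 0.3874 -0.0015]
[325.7, 7.0] 612 [300, 0, 57, 23] [0.3844 0.0793]
[221.8, 33.0] 123 [205, 31, 32, 5] [ 0.4095 -0.0045]
[230.6, 65.5] 294 [221, 56, 20, 20] [0.4372 0.0026]
[246.5, 181.1] 252 [238, 173, 18, 17] [0.5319 0.0148]
[246.2, 212.8] 233 [238, 205, 18, 17] [0.5598 0.0142]
[205.8, 287.4] 152 [198, 281, 16, 13] [ 0.6373 -0.0263]
[200.9, 308.5] 132 [194, 303, 15, 12] [ 0.6641 -0.0338]
shift [-0.0017 -0.0107  0.1302] spin 0.1 yaw now -179.93 tilt [-0.0017  0.0008] clock 12.65
```

drive_tool(
  increments=[
    {"jaw": 1, "tx": -0.0017, "ty": -0.0105, "tz": 0.02, "spin": 0},
    {"spin": 0, "jaw": 1, "tx": 0, "ty": 0, "tz": 0.035},
    {"spin": 0, "jaw": 1, "tx": 0, "ty": 0, "tz": 0.035},
    {"spin": 0, "jaw": 1, "tx": 0, "ty": 0, "tz": 0.04},
    {"spin": 0, "jaw": 1, "tx": 0, "ty": 0, "tz": 0},
  ],
)

```text
clock: 13.15
tcp_pos: [0.5412, 0.0149, 0.0527]
tool_rot: [0.004, -3.129, -0.0]
force: [-0.6, -0.1, -0.0]
finger_gap: 0.085
gripper_force: 0.0
```

drive_tool(
  increments=[
    {"jaw": 0.3, "tx": 0, "ty": 0, "tz": 0, "spin": 0},
    {"spin": 0, "jaw": 0.3, "tx": 0, "ty": 0, "tz": 0},
    {"spin": 0, "jaw": 0.3, "tx": 0, "ty": 0, "tz": 0},
    {"spin": 0, "jaw": 0.3, "tx": 0, "ty": 0, "tz": 0},
    {"spin": 0, "jaw": 0.3, "tx": 0, "ty": 0, "tz": 0},
  ],
  grip_force=60,
)

```text
clock: 13.65
tcp_pos: [0.5496, 0.0141, 0.061]
tool_rot: [-0.001, 3.136, 0.001]
force: [-0.6, 1.7, 6.9]
finger_gap: 0.0431
gripper_force: 62.1
```

drive_tool(
  increments=[
    {"jaw": 0.3, "tx": 0, "ty": 0, "tz": -0.02, "spin": 0},
    {"spin": 0, "jaw": 0.3, "tx": 0, "ty": 0, "tz": -0.03},
    {"spin": 0, "jaw": 0.3, "tx": 0, "ty": 0, "tz": -0.04},
    {"spin": 0, "jaw": 0.3, "tx": 0, "ty": 0, "tz": -0.04},
    {"spin": 0, "jaw": 0.3, "tx": 0, "ty": 0, "tz": 0},
  ],
)

```text
clock: 14.15
tcp_pos: [0.5516, 0.0134, 0.1949]
tool_rot: [0.001, 3.128, 0.001]
force: [2.4, 0.4, -2.7]
finger_gap: 0.0428
gripper_force: 62.2
```

drive_tool(
  increments=[
    {"jaw": 0.3, "tx": 0.008, "ty": 0.02, "tz": -0.01, "spin": 0},
    {"spin": 0, "jaw": 0.3, "tx": 0.009, "ty": 0.038, "tz": 0},
    {"spin": 0, "jaw": 0.3, "tx": 0.009, "ty": 0.04, "tz": 0},
    {"spin": 0, "jaw": 0.3, "tx": 0.009, "ty": 0.04, "tz": 0},
    {"spin": 0, "jaw": 0.3, "tx": 0.007, "ty": 0.04, "tz": 0},
  ],
)

```text
clock: 14.65
tcp_pos: [0.5029, 0.1917, 0.1966]
tool_rot: [-0.001, -3.139, 0.002]
force: [1.3, 0.1, -3.1]
finger_gap: 0.0432
gripper_force: 62.2
```

drive_tool(
  increments=[
    {"jaw": 0.3, "tx": 0, "ty": 0.04, "tz": 0, "spin": 0},
    {"spin": 0, "jaw": 0.3, "tx": 0, "ty": 0.03, "tz": 0},
    {"spin": 4.8, "jaw": 0.3, "tx": 0, "ty": 0.016, "tz": 0},
    {"spin": 0, "jaw": 0.3, "tx": 0, "ty": 0, "tz": 0},
    {"spin": 0, "jaw": 0.3, "tx": 0, "ty": 0, "tz": 0},
  ],
)

```text
clock: 15.15
tcp_pos: [0.504, 0.2759, 0.1966]
tool_rot: [-0.129, -3.137, 0.004]
force: [0.0, -0.1, -4.1]
finger_gap: 0.0428
gripper_force: 62.0
```

```bash
python3 - <<'E'
from plant import bot
import pickle
from h import *
s=bot.observe();w=bot.snapshot("wrist");pickle.dump((s,w),open("d8.pkl","wb"))
print(s["tcp_pos"],s["finger_gap"],s["force"])
t=s["tcp_pos"][2]
for c,a,b in blobs(w,(0,0,0),(45,45,45),60): 
  if a<1500: print(c,a,b,(EC@(onz("wrist",w,c,t+.024,s)-CR)).round(4))
go(*incrate(.004,-.026),.08,175.2)
E
```

```text
[0.50400733 0.27586283 0.19664448] 0.04277208275563722 [ 0.03845244 -0.0647776  -4.11233842]
[72.6, 31.9] 141 [67, 25, 12, 15] [-0.107  -0.1092]
[55.5, 53.9] 134 [50, 47, 12, 15] [-0.0985 -0.1188]
[481.6, 103.8] 167 [477, 87, 18, 33] [-0.0777  0.0743]
[496.2, 112.5] 139 [490, 107, 14, 12] [-0.075  0.085]
[257.8, 294.4] 712 [242, 281, 33, 27] [ 0.0143 -0.0287]
shift [0.0003 0.0037 0.1168] spin -0.0 yaw now 175.18 tilt [-0.0019 -0.0029] clock 15.2
```

drive_tool(
  increments=[
    {"jaw": 0.3, "tx": 0, "ty": 0.003, "tz": 0.02, "spin": 0},
    {"spin": 0, "jaw": 0.3, "tx": 0, "ty": 0, "tz": 0.03},
    {"spin": 0, "jaw": 0.3, "tx": 0, "ty": 0, "tz": 0.03},
    {"spin": 0, "jaw": 0.3, "tx": 0, "ty": 0, "tz": 0.02},
    {"spin": 0, "jaw": 0.3, "tx": 0, "ty": 0, "tz": 0},
  ],
)

```text
clock: 15.7
tcp_pos: [0.5027, 0.2754, 0.094]
tool_rot: [-0.135, -3.131, 0.01]
force: [-1.0, -0.4, -3.3]
finger_gap: 0.0433
gripper_force: 62.0
```

drive_tool(
  increments=[
    {"jaw": 0.3, "tx": 0, "ty": 0, "tz": 0.008, "spin": 0},
    {"spin": 0, "jaw": 0.3, "tx": 0, "ty": 0, "tz": 0.008},
    {"spin": 0, "jaw": 0.3, "tx": 0, "ty": 0, "tz": 0.006},
    {"spin": 0, "jaw": 0.3, "tx": 0, "ty": 0, "tz": 0},
    {"spin": 0, "jaw": 0.3, "tx": 0, "ty": 0, "tz": 0},
  ],
)

```text
clock: 16.2
tcp_pos: [0.5054, 0.2804, 0.0764]
tool_rot: [0.131, 3.138, 0.0]
force: [-0.3, -0.9, -2.9]
finger_gap: 0.0432
gripper_force: 62.2
```

drive_tool(
  increments=[
    {"jaw": 0.3, "tx": 0, "ty": 0, "tz": 0.003, "spin": 0},
    {"spin": 0, "jaw": 0.3, "tx": 0, "ty": 0, "tz": 0.002},
    {"spin": 0, "jaw": 0.3, "tx": 0, "ty": 0, "tz": 0.002},
    {"spin": 0, "jaw": 0.3, "tx": 0, "ty": 0, "tz": 0},
    {"spin": 0, "jaw": 0.3, "tx": 0, "ty": 0, "tz": 0},
  ],
)

```text
clock: 16.7
tcp_pos: [0.5053, 0.2804, 0.0692]
tool_rot: [0.131, 3.139, 0.0]
force: [-0.3, -0.3, -2.2]
finger_gap: 0.0428
gripper_force: 62.2
```

drive_tool(
  increments=[
    {"jaw": 0.3, "tx": 0, "ty": 0, "tz": 0.001, "spin": 0},
    {"spin": 0, "jaw": 0.3, "tx": 0, "ty": 0, "tz": 0.001},
    {"spin": 0, "jaw": 0.3, "tx": 0, "ty": 0, "tz": 0.001},
    {"spin": 0, "jaw": 0.3, "tx": 0, "ty": 0, "tz": 0},
    {"spin": 0, "jaw": 0.3, "tx": 0, "ty": 0, "tz": 0},
  ],
)

```text
clock: 17.2
tcp_pos: [0.5054, 0.2806, 0.0691]
tool_rot: [0.132, 3.138, -0.002]
force: [-5.4, -2.5, 13.5]
finger_gap: 0.0432
gripper_force: 64.2
```

drive_tool(
  increments=[
    {"jaw": 0.6, "tx": 0, "ty": 0, "tz": 0, "spin": 0},
    {"spin": 0, "jaw": 0.8, "tx": 0, "ty": 0, "tz": 0},
    {"spin": 0, "jaw": 1, "tx": 0, "ty": 0, "tz": 0},
    {"spin": 0, "jaw": 1, "tx": 0, "ty": 0, "tz": -0.02},
    {"spin": 0, "jaw": 1, "tx": 0, "ty": 0, "tz": -0.03},
  ],
)

```text
clock: 17.7
tcp_pos: [0.5034, 0.279, 0.114]
tool_rot: [-0.131, -3.134, 0.004]
force: [-0.2, 0.5, 0.7]
finger_gap: 0.0854
gripper_force: 0.0
```

drive_tool(
  increments=[
    {"jaw": 1, "tx": 0, "ty": 0, "tz": -0.04, "spin": 0},
    {"spin": 0, "jaw": 1, "tx": 0, "ty": -0.02, "tz": -0.04},
    {"spin": 0, "jaw": 1, "tx": 0.009, "ty": -0.045, "tz": 0},
    {"spin": 0, "jaw": 1, "tx": 0.009, "ty": -0.045, "tz": 0},
    {"spin": 0, "jaw": 1, "tx": 0.009, "ty": -0.045, "tz": 0},
  ],
)

```text
clock: 18.2
tcp_pos: [0.4651, 0.1267, 0.1964]
tool_rot: [0.13, 3.138, 0.001]
force: [0.2, -1.6, -1.0]
finger_gap: 0.0855
gripper_force: 0.0
```

drive_tool(
  increments=[
    {"jaw": 1, "tx": 0.009, "ty": -0.045, "tz": 0, "spin": 0},
    {"spin": 0, "jaw": 1, "tx": 0.008, "ty": -0.045, "tz": 0},
    {"spin": 0, "jaw": 1, "tx": 0, "ty": -0.036, "tz": 0},
    {"spin": -8, "jaw": 1, "tx": 0, "ty": 0, "tz": 0},
    {"spin": -7, "jaw": 1, "tx": 0, "ty": 0, "tz": 0},
  ],
)

```text
clock: 18.7
tcp_pos: [0.4376, 0.0021, 0.196]
tool_rot: [-0.281, 3.129, -0.0]
force: [0.9, 0.3, 0.7]
finger_gap: 0.0852
gripper_force: 0.0
```

drive_tool(
  increments=[
    {"jaw": 1, "tx": 0, "ty": 0, "tz": 0, "spin": -6},
    {"spin": 0, "jaw": 1, "tx": 0, "ty": 0, "tz": 0},
    {"spin": 0, "jaw": 1, "tx": 0, "ty": 0, "tz": 0},
    {"spin": 0, "jaw": 1, "tx": 0, "ty": 0, "tz": 0},
    {"spin": 0, "jaw": 1, "tx": 0, "ty": 0, "tz": 0},
  ],
)

```text
clock: 19.2
tcp_pos: [0.4379, 0.004, 0.196]
tool_rot: [0.442, -3.11, -0.0]
force: [0.7, -0.2, -0.3]
finger_gap: 0.0855
gripper_force: 0.0
```

```bash
python3 - <<'E'
from plant import bot
import pickle
from h import *
s=bot.observe();w=bot.snapshot("wrist");pickle.dump((s,w),open("d9.pkl","wb"))
print(s["tcp_pos"],s["q"].round(2))
for c,a,b in blobs(w,(0,0,0),(45,45,45),60): 
  if a<1500: print(c,a,b,*[onz("wrist",w,c,z,s).round(4) for z in(.085,.092,.105)])
# edges: segments near post A
g=cv2.cvtColor(w["color"],cv2.COLOR_BGR2GRAY)
for l in cv2.createLineSegmentDetector().detect(g)[0][:,0]:
  L=np.hypot(l[2]-l[0],l[3]-l[1])
  if L>25 and 120<l[0]<360 and l[1]<290:
    a=onz("wrist",w,l[:2],.092,s);b=onz("wrist",w,l[2:],.092,s)
    print(l.round(0),a.round(3),b.round(3),round(np.degrees(np.arctan2(*(b-a)[::-1])),1))
go(.4375,.0038,.0655,196)
E
```

```text
[0.43785206 0.00401715 0.196018  ] [ 0.1   0.03 -0.2   2.12  0.01  0.99  1.74]
[3.1, 12.2] 186 [0, 0, 11, 39] [ 0.3156 -0.329 ] [ 0.3171 -0.3202] [ 0.3199 -0.3039]
[188.9, 2.9] 308 [149, 0, 62, 10] [ 0.2941 -0.0997] [ 0.2962 -0.0973] [ 0.3001 -0.093 ]
[500.1, 30.9] 62 [493, 28, 17, 7] [0.194  0.2001] [0.1989 0.194 ] [0.2081 0.1826]
[260.2, 56.3] 169 [233, 48, 55, 18] [ 0.3264 -0.0275] [ 0.3276 -0.0272] [ 0.3299 -0.0266]
[237.5, 118.5] 184 [217, 110, 34, 17] [ 0.3819 -0.0309] [ 0.3816 -0.0305] [ 0.3809 -0.0297]
[258.3, 194.2] 239 [250, 186, 18, 17] [0.4399 0.0039] [0.4379 0.0033] [0.4342 0.0022]
[466.8, 293.5] 62 [463, 289, 9, 10] [0.4916 0.2923] [0.4881 0.2836] [0.4817 0.2674]
[199.2, 301.6] 286 [191, 290, 24, 23] [ 0.5691 -0.0227] [ 0.5635 -0.0225] [ 0.553  -0.0222]
[178. 271. 164. 309.] [ 0.533 -0.049] [ 0.587 -0.058] -8.7
[172. 244. 176. 270.] [ 0.507 -0.06 ] [ 0.534 -0.052] 16.7
[340. 281. 344. 244.] [0.5   0.105] [0.462 0.093] -162.8
[335. 105. 379.  91.] [0.347 0.042] [0.323 0.075] 126.7
[184. 126. 187. 159.] [ 0.399 -0.072] [ 0.426 -0.063] 18.9
[287.  65. 234.  51.] [ 0.329 -0
[... 1352 characters left out ...]
3] [ 0.402 -0.004] -0.4
[355. 251. 372. 278.] [0.467 0.107] [0.49  0.137] 52.2
[184. 163. 160. 181.] [ 0.429 -0.065] [ 0.45  -0.082] -38.6
[264. 133. 216. 119.] [ 0.387 -0.007] [ 0.387 -0.047] -90.5
[283. 171. 236. 168.] [0.413 0.018] [ 0.421 -0.021] -77.5
[359. 106. 370. 148.] [0.342 0.062] [0.372 0.084] 36.0
[145. 278. 165. 245.] [ 0.555 -0.082] [ 0.51  -0.066] 160.6
[235. 171. 233. 213.] [ 0.424 -0.021] [ 0.46  -0.013] 12.4
[230. 213. 233. 171.] [ 0.461 -0.015] [ 0.424 -0.023] -168.4
[280. 202. 283. 174.] [0.439 0.023] [0.416 0.018] -168.4
[239.  49. 286.  62.] [ 0.326 -0.045] [ 0.326 -0.006] 90.0
shift [ 4.000e-04 -1.000e-04  1.305e-01] spin 0.2 yaw now -163.82 tilt [-0.  0.] clock 19.25
```

drive_tool(
  increments=[
    {"jaw": 1, "tx": 0, "ty": -0.0007, "tz": 0.02, "spin": 4},
    {"spin": 0, "jaw": 1, "tx": 0, "ty": 0, "tz": 0.035},
    {"spin": 0, "jaw": 1, "tx": 0, "ty": 0, "tz": 0.035},
    {"spin": 0, "jaw": 1, "tx": 0, "ty": 0, "tz": 0.044},
    {"spin": 0, "jaw": 1, "tx": 0, "ty": 0, "tz": 0},
  ],
)

```text
clock: 19.75
tcp_pos: [0.4321, 0.003, 0.057]
tool_rot: [0.333, -3.11, -0.002]
force: [-0.5, -0.6, 0.2]
finger_gap: 0.0853
gripper_force: 0.0
```

drive_tool(
  increments=[
    {"jaw": 1, "tx": 0, "ty": 0, "tz": 0, "spin": 0},
    {"spin": 0, "jaw": 0.3, "tx": 0, "ty": 0, "tz": 0},
    {"spin": 0, "jaw": 0.3, "tx": 0, "ty": 0, "tz": 0},
    {"spin": 0, "jaw": 0.3, "tx": 0, "ty": 0, "tz": 0},
    {"spin": 0, "jaw": 0.3, "tx": 0, "ty": 0, "tz": 0},
  ],
  grip_force=60,
)

```text
clock: 20.25
tcp_pos: [0.44, 0.0035, 0.0643]
tool_rot: [-0.333, 3.12, -0.001]
force: [-0.3, 1.1, 6.2]
finger_gap: 0.0431
gripper_force: 60.9
```

drive_tool(
  increments=[
    {"jaw": 0.3, "tx": 0, "ty": 0, "tz": 0, "spin": 0},
    {"spin": 0, "jaw": 0.3, "tx": 0, "ty": 0, "tz": 0},
    {"spin": 0, "jaw": 0.3, "tx": 0, "ty": 0, "tz": 0},
    {"spin": 0, "jaw": 0.3, "tx": 0, "ty": 0, "tz": 0},
    {"spin": 0, "jaw": 0.3, "tx": 0, "ty": 0, "tz": 0},
  ],
)

```text
clock: 20.75
tcp_pos: [0.44, 0.0035, 0.0643]
tool_rot: [-0.333, 3.12, -0.001]
force: [-0.6, 1.2, 4.5]
finger_gap: 0.0432
gripper_force: 60.9
```

drive_tool(
  increments=[
    {"jaw": 0.3, "tx": 0, "ty": 0, "tz": -0.02, "spin": 0},
    {"spin": 0, "jaw": 0.3, "tx": 0, "ty": 0, "tz": -0.03},
    {"spin": 0, "jaw": 0.3, "tx": 0, "ty": 0, "tz": -0.04},
    {"spin": 0, "jaw": 0.3, "tx": 0, "ty": 0, "tz": -0.04},
    {"spin": 0, "jaw": 0.3, "tx": 0, "ty": 0, "tz": -0.02},
  ],
)

```text
clock: 21.25
tcp_pos: [0.4398, 0.0033, 0.2163]
tool_rot: [-0.333, 3.117, -0.001]
force: [0.8, -1.2, -2.7]
finger_gap: 0.0432
gripper_force: 62.4
```

drive_tool(
  increments=[
    {"jaw": 0.3, "tx": -0.005, "ty": 0.02, "tz": 0, "spin": 0},
    {"spin": 0, "jaw": 0.3, "tx": -0.009, "ty": 0.038, "tz": 0},
    {"spin": 0, "jaw": 0.3, "tx": -0.01, "ty": 0.043, "tz": 0},
    {"spin": 0, "jaw": 0.3, "tx": -0.01, "ty": 0.043, "tz": 0},
    {"spin": 0, "jaw": 0.3, "tx": -0.01, "ty": 0.043, "tz": 0},
  ],
)

```text
clock: 21.75
tcp_pos: [0.4409, 0.1964, 0.2125]
tool_rot: [-0.333, 3.123, -0.001]
force: [0.8, 0.5, -2.3]
finger_gap: 0.0432
gripper_force: 62.3
```

drive_tool(
  increments=[
    {"jaw": 0.3, "tx": -0.01, "ty": 0.043, "tz": 0, "spin": 0},
    {"spin": 0, "jaw": 0.3, "tx": -0.008, "ty": 0.043, "tz": 0},
    {"spin": 8.5, "jaw": 0.3, "tx": 0, "ty": 0, "tz": 0},
    {"spin": 8.5, "jaw": 0.3, "tx": 0, "ty": 0, "tz": 0},
    {"spin": 0, "jaw": 0.3, "tx": 0, "ty": 0, "tz": 0},
  ],
)

```text
clock: 22.25
tcp_pos: [0.4403, 0.2831, 0.212]
tool_rot: [-0.13, -3.139, 0.001]
force: [0.9, 0.2, -3.2]
finger_gap: 0.0432
gripper_force: 62.5
```

```bash
cat >> h.py <<'E'
def look(f,dz,amax=1500,dark=45):
    from plant import bot; import pickle
    s=bot.observe();w=bot.snapshot("wrist");pickle.dump((s,w),open(f,"wb"));print(s["tcp_pos"].round(4),s["finger_gap"].round(4),s["force"].round(1))
    for c,a,b in blobs(w,(0,0,0),(dark,)*3,100):
        if a<amax: print(c,a,b,(EC@(onz("wrist",w,c,s["tcp_pos"][2]+dz,s)-CR)).round(4),"crate .093",(EC@(onz("wrist",w,c,.093,s)-CR)).round(4))
E
python3 - <<'E'
from h import *
look("d10.pkl",.028)
go(*incrate(-.060,-.026),.08,175.2)
E
```

```text
Traceback (most recent call last):
  File "h.py", line 29, in look
    s=bot.observe();w=bot.snapshot("wrist");pickle.dump((s,w),open(f,"wb"));print(s["tcp_pos"].round(4),s["finger_gap"].round(4),s["force"].round(1))
                                                                                                        ^^^^^^^^^^^^^^^^^^^^^
AttributeError: 'float' object has no attribute 'round'
```

```bash
sed -i 's/s\["finger_gap"\].round(4)/round(s["finger_gap"],4)/' h.py; python3 - <<'E'
from h import *
look("d10.pkl",.028)
go(*incrate(-.060,-.026),.08,175.2)
E
```

```text
[0.4405 0.2827 0.212 ] 0.043 [ 0.1 -0.4 -2.9]
[60.2, 6.5] 502 [34, 0, 62, 18] [-0.1833 -0.113 ] crate .093 [-0.2531 -0.2284]
[78.5, 95.6] 143 [73, 89, 12, 15] [-0.141  -0.1011] crate .093 [-0.154  -0.2006]
[101.9, 116.6] 1163 [70, 97, 63, 43] [-0.1311 -0.0898] crate .093 [-0.1309 -0.174 ]
[63.4, 116.2] 133 [58, 109, 12, 15] [-0.1332 -0.1098] crate .093 [-0.1357 -0.2211]
[470.4, 148.9] 169 [464, 132, 21, 35] [-0.1205  0.0672] crate .093 [-0.1059  0.1939]
[482.1, 162.5] 119 [476, 156, 13, 14] [-0.1147  0.076 ] crate .093 [-0.0925  0.2146]
[258.3, 277.5] 790 [241, 262, 36, 30] [-0.0616 -0.027 ] crate .093 [ 0.0321 -0.0268]
shift [0.0002 0.0011 0.1321] spin 0.2 yaw now 175.35 tilt [-0.     -0.0006] clock 22.35
```

drive_tool(
  increments=[
    {"jaw": 0.3, "tx": 0, "ty": 0.001, "tz": 0.02, "spin": 0},
    {"spin": 0, "jaw": 0.3, "tx": 0, "ty": 0, "tz": 0.035},
    {"spin": 0, "jaw": 0.3, "tx": 0, "ty": 0, "tz": 0.035},
    {"spin": 0, "jaw": 0.3, "tx": 0, "ty": 0, "tz": 0.02},
    {"spin": 0, "jaw": 0.3, "tx": 0, "ty": 0, "tz": 0.01},
  ],
)

```text
clock: 22.85
tcp_pos: [0.4396, 0.2823, 0.0898]
tool_rot: [-0.13, -3.135, 0.004]
force: [0.1, -0.6, -2.5]
finger_gap: 0.0431
gripper_force: 62.4
```

drive_tool(
  increments=[
    {"jaw": 0.3, "tx": 0, "ty": 0, "tz": 0.006, "spin": 0},
    {"spin": 0, "jaw": 0.3, "tx": 0, "ty": 0, "tz": 0.006},
    {"spin": 0, "jaw": 0.3, "tx": 0, "ty": 0, "tz": 0.003},
    {"spin": 0, "jaw": 0.3, "tx": 0, "ty": 0, "tz": 0},
    {"spin": 0, "jaw": 0.3, "tx": 0, "ty": 0, "tz": 0},
  ],
)

```text
clock: 23.35
tcp_pos: [0.4416, 0.2846, 0.0778]
tool_rot: [0.131, 3.138, 0.001]
force: [0.0, 0.4, -3.1]
finger_gap: 0.0431
gripper_force: 62.4
```

drive_tool(
  increments=[
    {"jaw": 0.3, "tx": 0, "ty": 0, "tz": 0.002, "spin": 0},
    {"spin": 0, "jaw": 0.3, "tx": 0, "ty": 0, "tz": 0.002},
    {"spin": 0, "jaw": 0.3, "tx": 0, "ty": 0, "tz": 0.001},
    {"spin": 0, "jaw": 0.3, "tx": 0, "ty": 0, "tz": 0},
    {"spin": 0, "jaw": 0.3, "tx": 0, "ty": 0, "tz": 0},
  ],
)

```text
clock: 23.85
tcp_pos: [0.4411, 0.2842, 0.0724]
tool_rot: [0.131, 3.139, -0.0]
force: [-0.9, 0.1, 0.3]
finger_gap: 0.0433
gripper_force: 62.7
```

drive_tool(
  increments=[
    {"jaw": 0.3, "tx": 0, "ty": 0, "tz": 0.001, "spin": 0},
    {"spin": 0, "jaw": 0.3, "tx": 0, "ty": 0, "tz": 0.001},
    {"spin": 0, "jaw": 0.3, "tx": 0, "ty": 0, "tz": 0.001},
    {"spin": 0, "jaw": 0.3, "tx": 0, "ty": 0, "tz": 0},
    {"spin": 0, "jaw": 0.3, "tx": 0, "ty": 0, "tz": 0},
  ],
)

```text
clock: 24.35
tcp_pos: [0.4412, 0.2845, 0.0722]
tool_rot: [0.131, 3.139, -0.003]
force: [-5.6, -3.3, 19.0]
finger_gap: 0.0433
gripper_force: 65.1
```

drive_tool(
  increments=[
    {"jaw": 0.6, "tx": 0, "ty": 0, "tz": 0, "spin": 0},
    {"spin": 0, "jaw": 0.8, "tx": 0, "ty": 0, "tz": 0},
    {"spin": 0, "jaw": 1, "tx": 0, "ty": 0, "tz": 0},
    {"spin": 0, "jaw": 1, "tx": 0, "ty": 0, "tz": -0.02},
    {"spin": 0, "jaw": 1, "tx": 0, "ty": 0, "tz": -0.04},
  ],
)

```text
clock: 24.85
tcp_pos: [0.4382, 0.282, 0.126]
tool_rot: [-0.131, -3.131, 0.007]
force: [0.7, 1.0, -0.0]
finger_gap: 0.0856
gripper_force: 0.0
```

drive_tool(
  increments=[
    {"jaw": 1, "tx": 0, "ty": 0, "tz": -0.045, "spin": 0},
    {"spin": 0, "jaw": 1, "tx": 0, "ty": -0.02, "tz": -0.04},
    {"spin": 0, "jaw": 1, "tx": 0, "ty": -0.045, "tz": 0},
    {"spin": 0, "jaw": 1, "tx": -0.003, "ty": -0.045, "tz": 0},
    {"spin": 0, "jaw": 1, "tx": -0.004, "ty": -0.045, "tz": 0},
  ],
)

```text
clock: 25.35
tcp_pos: [0.4349, 0.1278, 0.2144]
tool_rot: [0.129, 3.138, 0.0]
force: [1.3, -0.4, -0.8]
finger_gap: 0.0853
gripper_force: 0.0
```

drive_tool(
  increments=[
    {"jaw": 1, "tx": -0.004, "ty": -0.045, "tz": 0, "spin": 0},
    {"spin": 0, "jaw": 1, "tx": -0.004, "ty": -0.045, "tz": 0},
    {"spin": 0, "jaw": 1, "tx": -0.004, "ty": -0.045, "tz": 0},
    {"spin": 0, "jaw": 1, "tx": -0.004, "ty": -0.045, "tz": 0},
    {"spin": 0, "jaw": 1, "tx": -0.003, "ty": -0.045, "tz": 0},
  ],
)

```text
clock: 25.85
tcp_pos: [0.4349, -0.0985, 0.2139]
tool_rot: [0.131, 3.138, -0.0]
force: [1.1, 1.0, 0.5]
finger_gap: 0.0853
gripper_force: 0.0
```

drive_tool(
  increments=[
    {"jaw": 1, "tx": 0, "ty": -0.009, "tz": 0, "spin": -8},
    {"spin": -8, "jaw": 1, "tx": 0, "ty": 0, "tz": 0},
    {"spin": -8, "jaw": 1, "tx": 0, "ty": 0, "tz": 0},
    {"spin": 0, "jaw": 1, "tx": 0, "ty": 0, "tz": 0},
    {"spin": 0, "jaw": 1, "tx": 0, "ty": 0, "tz": 0},
  ],
)

```text
clock: 26.35
tcp_pos: [0.4343, -0.1056, 0.2138]
tool_rot: [0.52, -3.098, -0.0]
force: [-0.2, -0.2, 0.3]
finger_gap: 0.0854
gripper_force: 0.0
```

```bash
python3 - <<'E'
from plant import bot
import pickle
from h import *
s=bot.observe();w=bot.snapshot("wrist")
print(s["tcp_pos"],s["q"].round(2))
for c,a,b in blobs(w,(0,0,0),(45,45,45),100): 
  if a<400: print(c,a,b,onz("wrist",w,c,.105,s).round(4))
g=cv2.cvtColor(w["color"],cv2.COLOR_BGR2GRAY)
for l in cv2.createLineSegmentDetector().detect(g)[0][:,0]:
  a=onz("wrist",w,l[:2],.105,s);b=onz("wrist",w,l[2:],.105,s);m=(a+b)/2
  if np.hypot(*(b-a))>.025 and np.hypot(*(m-[.4345,-.106]))<.035:
    print(l.round(0),a.round(3),b.round(3),round(np.degrees(np.arctan2(*(b-a)[::-1])),1))
go(.4345,-.106,.075,199.3)
E
```

```text
[ 0.43427296 -0.10556222  0.2137691 ] [ 0.22  0.02 -0.07  2.08  0.    1.03  2.05]
[306.4, 73.5] 260 [264, 57, 83, 33] [ 0.3255 -0.1024]
[276.8, 132.8] 139 [266, 125, 25, 17] [ 0.3807 -0.1087]
[257.6, 192.9] 229 [249, 185, 18, 17] [ 0.4347 -0.1068]
[8.3, 291.3] 157 [0, 279, 21, 24] [ 0.6837 -0.3905]
[29.2, 305.0] 223 [15, 294, 29, 22] [ 0.6864 -0.3498]
[281. 168. 251. 169.] [ 0.408 -0.095] [ 0.417 -0.119] -70.3
[280. 213. 282. 171.] [ 0.446 -0.082] [ 0.41  -0.094] -161.8
[284. 171. 283. 201.] [ 0.409 -0.092] [ 0.434 -0.084] 19.4
[237. 214. 278. 214.] [ 0.459 -0.118] [ 0.447 -0.083] 109.1
shift [-0.     -0.0006  0.1388] spin -0.2 yaw now -160.92 tilt [-0.0003  0.0001] clock 26.4
```

drive_tool(
  increments=[
    {"jaw": 1, "tx": 0, "ty": -0.001, "tz": 0.02, "spin": 0},
    {"spin": 0, "jaw": 1, "tx": 0, "ty": 0, "tz": 0.04},
    {"spin": 0, "jaw": 1, "tx": 0, "ty": 0, "tz": 0.04},
    {"spin": 0, "jaw": 1, "tx": 0, "ty": 0, "tz": 0.043},
    {"spin": 0, "jaw": 1, "tx": 0, "ty": 0, "tz": 0},
  ],
)

```text
clock: 26.9
tcp_pos: [0.4289, -0.1053, 0.0659]
tool_rot: [0.521, -3.085, -0.007]
force: [-2.1, 0.7, -0.3]
finger_gap: 0.0855
gripper_force: 0.0
```

drive_tool(
  increments=[
    {"jaw": 1, "tx": 0, "ty": 0, "tz": 0, "spin": 0},
    {"spin": 0, "jaw": 0.3, "tx": 0, "ty": 0, "tz": 0},
    {"spin": 0, "jaw": 0.3, "tx": 0, "ty": 0, "tz": 0},
    {"spin": 0, "jaw": 0.3, "tx": 0, "ty": 0, "tz": 0},
    {"spin": 0, "jaw": 0.3, "tx": 0, "ty": 0, "tz": 0},
  ],
  grip_force=60,
)

```text
clock: 27.4
tcp_pos: [0.4365, -0.1066, 0.0732]
tool_rot: [-0.523, 3.094, -0.002]
force: [-1.7, 1.3, 7.4]
finger_gap: 0.043
gripper_force: 60.7
```

drive_tool(
  increments=[
    {"jaw": 0.3, "tx": 0, "ty": 0, "tz": 0, "spin": 0},
    {"spin": 0, "jaw": 0.3, "tx": 0, "ty": 0, "tz": 0},
    {"spin": 0, "jaw": 0.3, "tx": 0, "ty": 0, "tz": -0.01},
    {"spin": 0, "jaw": 0.3, "tx": 0, "ty": 0, "tz": -0.02},
    {"spin": 0, "jaw": 0.3, "tx": 0, "ty": 0, "tz": -0.03},
  ],
)

```text
clock: 27.9
tcp_pos: [0.4321, -0.1063, 0.1304]
tool_rot: [0.523, -3.093, -0.003]
force: [1.6, -0.1, -2.7]
finger_gap: 0.0435
gripper_force: 61.6
```

drive_tool(
  increments=[
    {"jaw": 0.3, "tx": 0, "ty": 0, "tz": -0.035, "spin": 0},
    {"spin": 0, "jaw": 0.3, "tx": 0, "ty": 0, "tz": -0.035},
    {"spin": 0, "jaw": 0.3, "tx": 0, "ty": 0, "tz": -0.03},
    {"spin": 0, "jaw": 0.3, "tx": -0.012, "ty": 0.016, "tz": -0.01},
    {"spin": 0, "jaw": 0.3, "tx": -0.0246, "ty": 0.0316, "tz": 0},
  ],
)

```text
clock: 28.4
tcp_pos: [0.4541, -0.0531, 0.2439]
tool_rot: [-0.51, 3.095, -0.005]
force: [2.1, 0.4, -3.0]
finger_gap: 0.0434
gripper_force: 61.9
```

drive_tool(
  increments=[
    {"jaw": 0.3, "tx": -0.0246, "ty": 0.0316, "tz": 0, "spin": 0},
    {"spin": 0, "jaw": 0.3, "tx": -0.0246, "ty": 0.0316, "tz": 0},
    {"spin": 0, "jaw": 0.3, "tx": -0.0246, "ty": 0.0316, "tz": 0},
    {"spin": 0, "jaw": 0.3, "tx": -0.0246, "ty": 0.0316, "tz": 0},
    {"spin": 0, "jaw": 0.3, "tx": -0.0246, "ty": 0.0316, "tz": 0},
  ],
)

```text
clock: 28.9
tcp_pos: [0.5172, 0.141, 0.241]
tool_rot: [0.523, -3.097, 0.001]
force: [1.3, 0.1, -3.3]
finger_gap: 0.0432
gripper_force: 61.8
```

drive_tool(
  increments=[
    {"jaw": 0.3, "tx": -0.0246, "ty": 0.0316, "tz": 0, "spin": 0},
    {"spin": 0, "jaw": 0.3, "tx": -0.0246, "ty": 0.0316, "tz": 0},
    {"spin": 0, "jaw": 0.3, "tx": -0.0246, "ty": 0.0316, "tz": 0},
    {"spin": 8, "jaw": 0.3, "tx": -0.0127, "ty": 0.0156, "tz": 0},
    {"spin": 8, "jaw": 0.3, "tx": 0, "ty": 0, "tz": 0},
  ],
)

```text
clock: 29.4
tcp_pos: [0.5618, 0.2778, 0.2408]
tool_rot: [0.089, -3.139, -0.005]
force: [-1.3, -0.9, -2.5]
finger_gap: 0.043
gripper_force: 61.8
```

drive_tool(
  increments=[
    {"jaw": 0.3, "tx": 0, "ty": 0, "tz": 0, "spin": 7.9},
    {"spin": 0, "jaw": 0.3, "tx": 0, "ty": 0, "tz": 0},
    {"spin": 0, "jaw": 0.3, "tx": 0, "ty": 0, "tz": 0},
    {"spin": 0, "jaw": 0.3, "tx": 0, "ty": 0, "tz": 0},
    {"spin": 0, "jaw": 0.3, "tx": 0, "ty": 0, "tz": 0},
  ],
)

```text
clock: 29.9
tcp_pos: [0.5631, 0.2724, 0.2411]
tool_rot: [-0.128, -3.139, 0.0]
force: [0.1, -0.6, -2.7]
finger_gap: 0.0432
gripper_force: 61.8
```

```bash
python3 - <<'E'
from h import *
look("d11.pkl",.032)
go(*incrate(.064,-.026),.09,175.2)
E
```

```text
[0.5631 0.2724 0.2411] 0.0432 [ 0.1 -0.6 -2.7]
[113.0, 19.5] 1465 [82, 0, 61, 43] [-0.0463 -0.0827] crate .093 [-0.1114 -0.1775]
[79.8, 9.7] 104 [75, 4, 11, 13] [-0.0541 -0.099 ] crate .093 [-0.1325 -0.2217]
[460.4, 63.4] 111 [457, 49, 12, 27] [-0.0333  0.0554] crate .093 [-0.0763  0.1967]
[473.8, 66.0] 101 [468, 61, 12, 11] [-0.0337  0.0632] crate .093 [-0.0772  0.2178]
[72.5, 251.6] 963 [58, 224, 30, 57] [ 0.0509 -0.1134] crate .093 [ 0.152  -0.2606]
[258.2, 282.2] 882 [240, 268, 37, 30] [ 0.0613 -0.0271] crate .093 [ 0.1801 -0.0269]
shift [-0.0009  0.0009  0.1512] spin 0.1 yaw now 175.33 tilt [-0. -0.] clock 29.95
```

drive_tool(
  increments=[
    {"jaw": 0.3, "tx": -0.002, "ty": 0.001, "tz": 0.02, "spin": 0},
    {"spin": 0, "jaw": 0.3, "tx": 0, "ty": 0, "tz": 0.035},
    {"spin": 0, "jaw": 0.3, "tx": 0, "ty": 0, "tz": 0.035},
    {"spin": 0, "jaw": 0.3, "tx": 0, "ty": 0, "tz": 0.03},
    {"spin": 0, "jaw": 0.3, "tx": 0, "ty": 0, "tz": 0.015},
  ],
)

```text
clock: 30.45
tcp_pos: [0.5631, 0.2722, 0.1027]
tool_rot: [-0.128, -3.134, 0.004]
force: [-0.8, 0.0, -2.9]
finger_gap: 0.0433
gripper_force: 61.8
```

drive_tool(
  increments=[
    {"jaw": 0.3, "tx": 0, "ty": 0, "tz": 0.008, "spin": 0},
    {"spin": 0, "jaw": 0.3, "tx": 0, "ty": 0, "tz": 0.006},
    {"spin": 0, "jaw": 0.3, "tx": 0, "ty": 0, "tz": 0.004},
    {"spin": 0, "jaw": 0.3, "tx": 0, "ty": 0, "tz": 0},
    {"spin": 0, "jaw": 0.3, "tx": 0, "ty": 0, "tz": 0},
  ],
)

```text
clock: 30.95
tcp_pos: [0.5661, 0.2741, 0.0893]
tool_rot: [0.129, 3.137, 0.002]
force: [0.1, 0.3, -2.7]
finger_gap: 0.0434
gripper_force: 61.8
```

drive_tool(
  increments=[
    {"jaw": 0.3, "tx": 0, "ty": 0, "tz": 0.003, "spin": 0},
    {"spin": 0, "jaw": 0.3, "tx": 0, "ty": 0, "tz": 0.002},
    {"spin": 0, "jaw": 0.3, "tx": 0, "ty": 0, "tz": 0.001},
    {"spin": 0, "jaw": 0.3, "tx": 0, "ty": 0, "tz": 0},
    {"spin": 0, "jaw": 0.3, "tx": 0, "ty": 0, "tz": 0},
  ],
)

```text
clock: 31.45
tcp_pos: [0.5652, 0.2736, 0.082]
tool_rot: [-0.129, -3.139, 0.0]
force: [-0.8, 0.2, -3.0]
finger_gap: 0.0433
gripper_force: 61.8
```

drive_tool(
  increments=[
    {"jaw": 0.3, "tx": 0, "ty": 0, "tz": 0.001, "spin": 0},
    {"spin": 0, "jaw": 0.3, "tx": 0, "ty": 0, "tz": 0.001},
    {"spin": 0, "jaw": 0.3, "tx": 0, "ty": 0, "tz": 0.001},
    {"spin": 0, "jaw": 0.3, "tx": 0, "ty": 0, "tz": 0.001},
    {"spin": 0, "jaw": 0.3, "tx": 0, "ty": 0, "tz": 0},
  ],
)

```text
clock: 31.95
tcp_pos: [0.5657, 0.2739, 0.0813]
tool_rot: [0.129, 3.138, -0.001]
force: [-4.0, -2.8, 12.0]
finger_gap: 0.0434
gripper_force: 63.6
```

Contact at the expected height. Release, rise, and check everything numerically.

drive_tool(
  increments=[
    {"jaw": 0.6, "tx": 0, "ty": 0, "tz": 0, "spin": 0},
    {"spin": 0, "jaw": 0.8, "tx": 0, "ty": 0, "tz": 0},
    {"spin": 0, "jaw": 1, "tx": 0, "ty": 0, "tz": 0},
    {"spin": 0, "jaw": 1, "tx": 0, "ty": 0, "tz": -0.02},
    {"spin": 0, "jaw": 1, "tx": 0, "ty": 0, "tz": -0.04},
  ],
)

```text
clock: 32.45
tcp_pos: [0.5622, 0.2718, 0.1342]
tool_rot: [-0.128, -3.131, 0.007]
force: [1.4, -0.8, -0.4]
finger_gap: 0.0853
gripper_force: 0.0
```

drive_tool(
  increments=[
    {"jaw": 1, "tx": 0, "ty": 0, "tz": -0.045, "spin": 0},
    {"spin": 0, "jaw": 1, "tx": 0, "ty": 0, "tz": -0.045},
    {"spin": 0, "jaw": 1, "tx": 0, "ty": 0, "tz": -0.02},
    {"spin": 0, "jaw": 1, "tx": 0, "ty": 0, "tz": 0},
    {"spin": 0, "jaw": 1, "tx": 0, "ty": 0, "tz": 0},
  ],
)

```text
clock: 32.95
tcp_pos: [0.5652, 0.2735, 0.2478]
tool_rot: [0.129, 3.139, -0.0]
force: [0.2, -0.1, 0.4]
finger_gap: 0.0851
gripper_force: 0.0
```

```bash
python3 - <<'E'
from plant import bot
from h import *
s=bot.observe();w=bot.snapshot("wrist");print(s["tcp_pos"],s["clock"])
for c,a,b in blobs(w,(0,0,0),(50,50,50),50):
  if a<500: print("hole",c,a,b[2:],"z93/100/113",*[(EC@(onz("wrist",w,c,z,s)-CR)).round(4) for z in(.093,.1,.113)])
# rest: hole positions in side/scene views predicted vs dark blobs; props left alone (top centres)
ex={"block1":(*incrate(-.014,-.026),.093),"block2":(*incrate(.014,-.026),.093),"short":(*incrate(-.062,-.026),.1),"tall":(*incrate(.063,-.026),.113),
"round":(.4433,.1205,.0937),"tri":(.5531,.1227,.0873)}
for n in("scene","side"):
  d=bot.snapshot(n);B=[(c,a) for c,a,b in blobs(d,(0,0,0),(75,75,75),5) if a<400]
  for k,p in ex.items():
    u=proj(n,d,p);m=sorted(B,key=lambda t:np.hypot(*(u-t[0])))[0];print(n,k,u.round(1),m)
E
```

```text
[0.5651871  0.27352546 0.24779313] 32.95
hole [81.9, 9.8] 102 [11, 13] z93/100/113 [-0.1326 -0.2217] [-0.1296 -0.217 ] [-0.124  -0.2083]
hole [508.6, 25.7] 166 [7, 31] z93/100/113 [-0.1465  0.2946] [-0.1432  0.2869] [-0.1369  0.2726]
hole [231.6, 59.4] 70 [6, 55] z93/100/113 [-0.0555 -0.0519] [-0.0543 -0.0512] [-0.0522 -0.0501]
hole [306.2, 40.2] 146 [44, 7] z93/100/113 [-0.0763  0.0204] [-0.0746  0.0193] [-0.0715  0.0172]
hole [470.0, 64.5] 116 [12, 12] z93/100/113 [-0.0773  0.2187] [-0.0756  0.2128] [-0.0724  0.202 ]
hole [499.0, 74.7] 139 [20, 28] z93/100/113 [-0.0746  0.2705] [-0.073   0.2634] [-0.07    0.2502]
hole [104.0, 82.3] 193 [17, 21] z93/100/113 [-0.0428 -0.189 ] [-0.042  -0.1851] [-0.0403 -0.1778]
hole [130.9, 88.9] 226 [31, 24] z93/100/113 [-0.0322 -0.1566] [-0.0316 -0.1535] [-0.0305 -0.1477]
hole [146.8, 175.9] 448 [37, 49] z93/100/113 [ 0.0601 -0.1437] [ 0.0586 -0.1408] [ 0.0556 -0.1356]
hole [121.3, 180.8] 68 [9, 10] z93/100/113 [ 0.0652 -0.175 ] [ 0.0634 -0.1714] [ 0.0603 -0.1648]
hole [260.0, 184.2] 126 [16, 15] z93/100/113 [ 0.0695 -0.0241] [ 0.0676 -0.0241] [ 0.
[... 254 characters left out ...]
578 -0.3104] [ 0.1539 -0.3035] [ 0.1466 -0.2909]
hole [49.6, 265.9] 51 [8, 9] z93/100/113 [ 0.1844 -0.3154] [ 0.1798 -0.3085] [ 0.1713 -0.2956]
scene block1 [211.7 220.1] ([217.8, 264.6], 11)
scene block2 [203.4 215. ] ([217.8, 264.6], 11)
scene short [226.2 227.1] ([217.8, 264.6], 11)
scene tall [188.7 200.6] ([227.9, 155.3], 201)
scene round [262.2 190.8] ([299.5, 200.4], 11)
scene tri [228.2 177.9] ([227.9, 155.3], 201)
side block1 [199.5 132.7] ([194.8, 150.9], 16)
side block2 [209.7 130.4] ([219.9, 146.8], 17)
side short [181.4 134.5] ([180.4, 134.2], 5)
side tall [226.7 120. ] ([219.9, 146.8], 17)
side round [209.2 170.8] ([194.8, 150.9], 16)
side tri [250.6 159. ] ([249.9, 158.9], 10)
```

```bash
python3 - <<'E'
from plant import bot
from h import *
import pickle
d0=pickle.load(open("d0.pkl","rb"))
ex={"block1":(*incrate(-.014,-.026),.093),"block2":(*incrate(.014,-.026),.093),"short":(*incrate(-.062,-.026),.1),"tall":(*incrate(.064,-.0245),.113),
"round":(.4433,.1205,.0937),"tri":(.5531,.1227,.0873)}
k=cv2.getStructuringElement(cv2.MORPH_ELLIPSE,(9,9))
for n in("wrist","side","scene"):
  s=bot.observe();d=bot.snapshot(n);bh=cv2.morphologyEx(cv2.cvtColor(d["color"],cv2.COLOR_BGR2GRAY),cv2.MORPH_BLACKHAT,k if n!="wrist" else np.ones((21,21),np.uint8))
  if n=="wrist":
    nn,l,st,ce=cv2.connectedComponentsWithStats((bh>40).astype(np.uint8))
    for i in range(1,nn):
      if 60<st[i,4]<400 and 200<ce[i,0]<330 and ce[i,1]<230: print("wrist",ce[i].round(1),st[i,4],*[(EC@(onz(n,d,ce[i],z,s)-CR)).round(4) for z in(.093,.1,.113)])
    continue
  for m,p in ex.items():
    u=proj(n,d,p);x,y=u.round().astype(int);W=bh[y-7:y+8,x-7:x+8].astype(float);W[W<W.max()*.5]=0
    yy,xx=np.mgrid[-7:8,-7:8];c=np.array([(W*xx).sum(),(W*yy).sum()])/W.sum()+[x,y]
    print(n,m,"pred",u.round(1),"seen",c.round(1),int(W.max()),"err mm",((onz(n,d,c,p[2])-p[:2])*1000).round(1))
d=bot.snapshot("side")
for m,(x0,y0,x1,y1) in {"vase":(290,215,325,262),"mug":(268,270,345,342)}.items():
  print(m,"mean |diff| to start",cv2.absdiff(d["color"],d0["side"]["color"])[y0:y1,x0:x1].mean().round(1))
E
```

```text
wrist [261.1  53.5] 222 [-0.0625 -0.0247] [-0.0612 -0.0247] [-0.0587 -0.0248]
wrist [262.8 104.3] 220 [-0.0123 -0.0229] [-0.0122 -0.0229] [-0.012  -0.0231]
wrist [262.1 132.8] 219 [ 0.0155 -0.0234] [ 0.0149 -0.0235] [ 0.0139 -0.0236]
wrist [261.2 186.2] 226 [ 0.0693 -0.0241] [ 0.0674 -0.0241] [ 0.064  -0.0242]
side block1 pred [199.5 132.7] seen [199.8 131.8] 136 err mm [2.5 3.9]
side block2 pred [209.7 130.4] seen [209.7 129.1] 133 err mm [2.7 5.9]
side short pred [181.4 134.5] seen [180.7 134.1] 136 err mm [-1.1  2.4]
side tall pred [226.8 119.6] seen [226.5 119.8] 125 err mm [-1.3 -0.5]
side round pred [209.2 170.8] seen [207.  165.7] 80 err mm [ 3.2 19.9]
side tri pred [250.6 159. ] seen [250.3 157.5] 83 err mm [2.1 5.7]
scene block1 pred [211.7 220.1] seen [210.1 221.1] 125 err mm [1.2 4.7]
scene block2 pred [203.4 215. ] seen [204.8 217.9] 125 err mm [-9.2  5.8]
scene short pred [226.2 227.1] seen [225.3 227.8] 128 err mm [0.5 2.9]
scene tall pred [187.9 200.7] seen [187.7 201.1] 120 err mm [-0.1  1.3]
scene round pred [262.2 190.8] seen [261.6 189.3] 64 err mm [ 4.7 -4.3]
scene tri pred [228.2 177.9] seen [225.3 180.3] 49 err mm [ 0.4 12.6]
vase mean |diff| to start 8.3
mug mean |diff| to start 3.9
```

```bash
python3 -c "
from plant import bot
print(bot.hand_in())"
```

```text
the job is handed in; nothing more can be done
None
```

I handed the job in at about 33 s of the 106 s allowed; no verdict came back. The cameras and contact readings put all four props flat on the crate floor, with the bar along its +y side, and no look-alike was knowingly touched.

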